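Load the spray washer with a filter bowl, shut the lid and clamp it

ROBOT

A 7-joint arm with a two-finger parallel gripper is mounted at the origin on the work surface. World frame = base frame: x ahead of the robot, y to its left, z up, the work surface at z = 0. Lengths are in m, angles in rad, forces in N, time in s.
With the tool pointing down it reaches from about 0.4 to 0.9 m from the base axis. Payload 5.5 kg.
Tool frame: the origin (TCP) lies midway between the tips of the shut fingers; the grasp point (between the pads) lies 19 mm behind it (r.grip_point_offset is the distance from the TCP to the grasp point, in m); z points along the fingers, y is the line along which they close (so a half turn about z gives the same grasp; the last joint's range is limited). The gripper opens to 92 mm and grips with 3 to 60 N. Pads are 19 mm wide; open, the fingers measure 130 mm over their backs; the gripper's body (75 mm by 190 mm) begins 47 mm behind the grasp point.
Start: joints at [1.417, 0.501, -0.427, 1.55, 0.221, 1.138, -0.21], TCP at [0.263, -0.594, 0.196] pointing down, gripper open.
Joint ranges: [-2.88, 2.88], [-0.31, 2.03], [-1.54, 1.56], [0.2, 2.42], [-1.41, 4.55], [0.19, 2.02], [-2.57, 2.57]. Speed limits (rad/s): [2.57, 2.57, 3.14, 3.14, 3.14, 3.14, 3.14].

INTERFACE

Orientations are given as a unit quaternion [x, y, z, w].
In Python, from bench import r gives the robot as it stands. The module is installed in compiled form; this text tells all that it offers.
- The arm moves only by the tool apply_moves, never from a script. Its arguments are lists of equal length, an entry for each row: "travel": the shift along the world's x, y, z each as a share of 0.5 m, from -1 to 1, a list of three; "rot": the turn, a rotation vector about the world's x, y, z each as a share of 30 degrees, from -1 to 1, a list of three. A call has 1 to 20 rows; each row is the pose to reach, as a shift and turn from the pose commanded when the call began; what a row does not reach only later rows make up. A row lasts 1/12 s, in which the tool goes at most 41.7 mm and 7.16 degrees, less where a joint would pass 70% of its speed; a pose out of reach is approached as far as the arm can. A call with a number of a shift or a turn outside -1 to 1 is refused whole. A call with a gripper value outside its range is refused whole. "jaw" is the closure, from -1 (fully open) to 1 (shut), set as the call begins (left out, the last holds). The fingers move at their own pace and stop on an object; the grip force is fixed at half the most. Time passes only in rows, so rows that repeat a pose let the fingers close. It gives the time, the measured TCP pose, the force, the opening and the grip force at its end, in the units of the state.
- r.observe(): the state, without advancing time (a new reading comes with each control period).
- r.grab_frame(name): name is "scene" or "top" or "wrist"; returns a dict with "pixels" (400x640x3 uint8, blue, green, red), "intrinsics" (3x3 intrinsics, pixels), "world_from_camera" (4x4, takes a point from camera to world coordinates). Camera axes: x right, y down, z forward; pixel columns grow to the right and rows downward; lengths in m; the calibration is good to about 2 mm. A picture is of the moment at which its call begins. There is no depth.
- r.job_done(): hands the job in; it is judged then, once.
The state is a dict: "time_s": time; "joints": joint angles; "joint_vel": joint speeds; "effort": joint torques, N m; "ee_pos": TCP position; "tool_rot": TCP orientation; "contact_force": force on the tool from outside, world axes, zero at the start; "moment": the same for the moment, N m; "gripper_width": opening from 0.0 (shut) to 1.0 (fully open); "grip_force": force on a finger pad.
Only numpy, scipy, OpenCV 4.12 (cv2) and the standard library are available. Lean on these libraries where they do the work, as an engineer would, in place of code of your own. Each camera call takes 0.05 s, during which the arm holds its last target. There are 200 camera calls.

TASK

Load the bench-top spray washer with the bare aluminium filter bowl, which lies draining on a cradle: set it down gently, mouth down over the brass spray post, so that its rim stands on the wire rack. Then close the lid fully without slamming it, and press the red clamp handle all the way down so the lid is clamped. Leave the blue bowl and everything else on the bench where it is.

Things in the scene. Friction and masses are not known exactly. Their poses are not given: they have to be found in the camera images.
- bowl: Bare aluminium filter bowl: round cup, 60 mm outer diameter, 80 mm long, wall 4 mm (bore 52 mm, 74 mm deep), about 0.2 kg; a 22 mm brass boss stands 10 mm out of its closed end. Origin on its axis, midway along the 80 mm; own +x points out of the open mouth (at +40 mm). Starts draining on a cradle: mouth roughly away from the robot and 18 degrees below level, origin 68 mm above the bench.
- bowl_mouth (a point): Centre of the aluminium bowl's open mouth, in the plane of its rim.
- blue_bowl: A second bowl of the same shape and size, blue, lying the same way on the other cradle; to be left alone. The two cradles swap places between episodes.
- cradle_a: Grey drain cradle fixed under the aluminium bowl: base plate 100 x 78 mm, 18 mm thick, two white V saddles at 12 to 32 mm and -37 to -25 mm along the bowl's x (tops 14 mm below the bowl's axis, 34 mm to either side) and a small stop at the lowest edge of the mouth; lift the bowl straight up. Origin under its centre; x runs towards the mouth.
- cradle_b: The same drain cradle under the blue bowl.
- washer: The spray washer, a blue steel tank fixed to the bench, 210 mm deep (x) by 260 mm wide (y), walls 6 mm, rim 120 mm above the bench; inner floor at 14 mm. Origin on the bench under its centre; its -x is the front (towards the robot), +y the left side. A clamp bracket stands out 62 mm from its right side (-y).
- post_seat (a point): Foot of the brass spray post at the level of the wire rack's top (22 mm above the bench), 12 mm behind the washer's centre. The post is 28 mm thick for 40 mm and then tapers to 12 mm; its tip is 50 mm above this point. Seated, the bowl's rim rests on the rack, so bowl_mouth is at the height of this point; the boss is then 8 mm under the closed lid.
- lid_hinge (a point): Point in the middle of the lid's hinge line, which runs along the washer's y at the back edge of its rim (105 mm behind the washer's centre, 120 mm above the bench).
- lid_handle (a point): Middle of the black lid handle, a round bar 12 mm thick and 100 mm long parallel to the washer's y, 248 mm from the hinge line (when closed: 38 mm in front of the lid's front edge and 126 mm above the bench; clear gap bar to edge 32 mm, between two posts 100 mm apart). It turns about the hinge line with the lid.
- lid (a joint): Lid opening angle in rad: 0 closed, 1.25 its stop. The lid is a flat plate 210 x 260 x 12 mm, about 0.45 kg. It starts open by 0.95 to 1.15, leaning over the tank, and a stiff friction hinge keeps it where it is left; 1 to 3 N at the handle closes it, about 5 N opens it.
- clamp_pivot (a point): Pivot of the toggle clamp's handle, on the bracket at the washer's right side: 45 mm in front of the washer's centre, 174 mm to its right, 138 mm above the bench. The axis runs along the washer's x.
- clamp_grip (a point): Middle of the red grip of the clamp handle (grip 74 mm long, 16 x 16 mm section), 80 mm from the pivot; its end is 117 mm from the pivot. Clamped, the handle lies level and points to the washer's -y. Open, it stands up, and so does the steel hold-down arm 28 mm to the left of the pivot, up to 205 mm above the bench and clear of the lid.
- clamp (a joint): Clamp handle angle in rad: 0 fully down, handle level and the arm pressing on the lid; it grows as the handle is raised, 1.1 at its stop. It stays where it is left; 2 to 4 N at the grip moves it.
- spray_bottle: White plastic spray bottle with a red head, 64 mm diameter, 199 mm high, loose, standing in between. Origin under its centre. Leave alone.
- red_dish: Red plastic dish, 100 mm across, 30 mm high, loose. Leave alone.
- end_cover: Brass-coloured cast end cover, a disc 124 mm across, 30 mm high at its hub, loose. Leave alone.
- screwdriver: Screwdriver, 190 mm long, lying on the bench, loose. Leave alone.
- rotor: Small steel rotor, 72 mm across, 52 mm high, loose. Leave alone.
- jar: Amber jar with a black cap, 68 mm across, 85 mm high, loose. Leave alone.

How it is judged:
On the way, in this order (a step that is already met when the one before it is completed fails the run):
1. the aluminium bowl stands mouth down over the spray post, rim on the rack, let go (z of bowl_mouth in the frame of post_seat below 0.005 m and horizontal distance between bowl_mouth and post_seat below 0.015 m and angle between bowl's own x axis and vertical above 3.04 rad and contact force between the fingers and bowl below 0.2 N), for 0.2 s.
2. the lid is fully closed (value of joint lid below 0.03 rad), for 0.2 s.
3. the clamp handle is all the way down (value of joint clamp below 0.06 rad), for 0.2 s.
At the end, for the whole second after the job is handed in: The aluminium bowl is at rest mouth down over the spray post (rim within 5 mm of the rack, within 15 mm of the post's axis, upright within about 0.1 rad), the lid is closed to within 0.03 rad and the clamp handle is down to within 0.06 rad (z of bowl_mouth in the frame of post_seat below 0.005 m and horizontal distance between bowl_mouth and post_seat below 0.015 m and angle between bowl's own x axis and vertical above 3.04 rad and linear speed of bowl below 0.02 m/s and value of joint lid below 0.03 rad and value of joint clamp below 0.06 rad); the robot touches nothing.
It fails at once if the aluminium bowl is dropped onto the rack (faster than 0.45 m/s just above it) (horizontal distance between bowl_mouth and post_seat below 0.05 m and z of bowl_mouth in the frame of post_seat below 0.05 m and linear speed of bowl above 0.45 m/s).
It fails at once if the lid is slammed (shut at more than 2 rad/s) (value of joint lid below 0.3 rad and velocity of joint lid below -2 rad/s).
It fails at once if the blue bowl or another thing on the bench is shifted by more than 30 mm (distance of any of blue_bowl, spray_bottle, red_dish, end_cover, screwdriver, rotor, jar from where it was at the start of the episode above 0.03 m).
It fails at once if the spray bottle is knocked over (angle between spray_bottle's own z axis and vertical above 0.5 rad).
It also fails if it takes over 72 s, if anything falls off the work surface, if the arm or the gripper's body presses on something with over 40 N, if the wrist force passes 120 N, or if a joint passes its speed limit or range.

## Working session

There is one attempt and no reset: what is moved stays moved. The work goes in short steps, Python scripts to look and compute and a tool call to move; the robot and the scene stay as the last step left them, time stands still between calls to the robot, and variables do not carry over. Pictures are saved under pics/ and viewed, at most 10 in all, crops included, and the job is handed in when it is done.

Besides the shell and the picture viewer there is one more tool, called after "Emit:" as a command line: name --argument value ..., lists and objects as JSON in quotes. apply_moves: Moves the arm, as the interface text tells. Shift numbers are shares of 0.5 m and turn numbers shares of 30 degrees, none past 1 either way. Its arguments: {"type":"object","properties":{"travel":{"type":"array","items":{"type":"array","items":{"type":"number","minimum":-1,"maximum":1}}},"rot":{"type":"array","items":{"type":"array","items":{"type":"number","minimum":-1,"maximum":1}}},"jaw":{"type":"number"}},"required":["travel","rot"]}

```bash
mkdir -p pics; cat > h.py <<'E'
import numpy as np, cv2
from bench import r
from scipy.spatial.transform import Rotation as R
def snap(n,f):
    d=r.grab_frame(n); cv2.imwrite('pics/'+f+'.png',d['pixels']); np.savez('pics/'+f+'.npz',K=d['intrinsics'],T=d['world_from_camera'],P=d['pixels']); return d
def ld(f): return np.load('pics/'+f+'.npz')
def ray(d,u,v):
    K,T=d['K'],d['T']; c=np.linalg.inv(K)@[u,v,1]; return T[:3,3],T[:3,:3]@c
def onz(d,u,v,z):
    o,c=ray(d,u,v); return o+c*(z-o[2])/c[2]
def tri(obs):
    A=np.zeros((3,3));b=np.zeros(3)
    for d,u,v in obs:
        o,c=ray(d,u,v); c=c/np.linalg.norm(c); M=np.eye(3)-np.outer(c,c); A+=M;b+=M@o
    return np.linalg.solve(A,b)
def proj(d,p):
    p=np.atleast_2d(p); c=(p-d['T'][:3,3])@d['T'][:3,:3]; q=c@d['K'].T; return q[:,:2]/q[:,2:]
E
python3 - <<'E'
from h import *
for n in('scene','top'):
    d=snap(n,n+'0'); print(n,d['intrinsics'].round(1).tolist(),d['world_from_camera'].round(3).tolist())
o=r.observe(); print(o['ee_pos'],o['tool_rot'],o['gripper_width'],o['contact_force'],r.grip_point_offset)
E
```

```text
scene [[439.5, 0.0, 313.7], [0.0, 439.5, 193.1], [0.0, 0.0, 1.0]] [[-0.98, 0.147, -0.136, 0.722], [0.2, 0.744, -0.637, 0.672], [0.007, -0.652, -0.759, 0.968], [0.0, 0.0, 0.0, 1.0]]
top [[455.2, 0.0, 325.2], [0.0, 455.2, 200.6], [0.0, 0.0, 1.0]] [[-0.026, -0.996, 0.09, 0.436], [-0.999, 0.029, 0.027, -0.052], [-0.029, -0.09, -0.996, 1.426], [0.0, 0.0, 0.0, 1.0]]
[ 0.26279087 -0.59374841  0.19538593] [ 9.78363379e-01  2.06891997e-01 -1.64416815e-04 -8.79602240e-04] 0.9969119716010132 [ 0.01070444  0.19767584 -0.1897422 ] 0.0188
```

View pics/scene0.png

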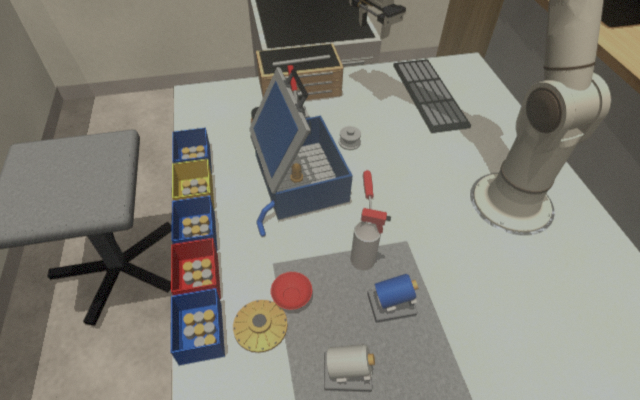

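View pics/top0.png

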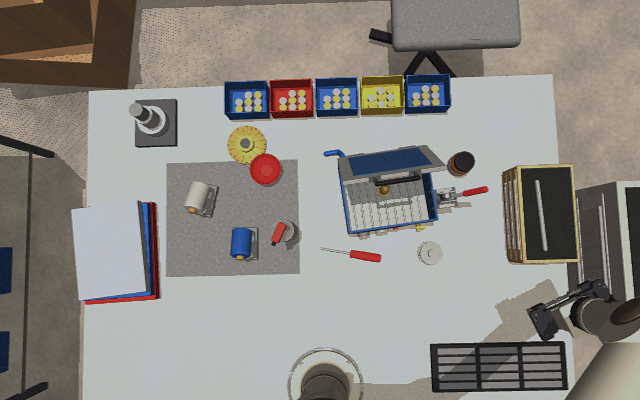

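Scene: aluminium bowl at (348,362), washer at about (305,165), clamp behind it. Top: bowl at (199,197) with its boss at (193,213); washer tank spans (340–438,160–232); the clamp handle ends at (487,189). Next is one enlarged mosaic for precise pixels.

```bash
python3 - <<'E'
from h import *
t=ld('top0')['P'];s=ld('scene0')['P']
def crop(i,x,y,w,h,k):return cv2.resize(i[y:y+h,x:x+w],None,fx=k,fy=k,interpolation=cv2.INTER_CUBIC)
m=np.zeros((600,800,3),np.uint8)
a=crop(t,320,135,180,110,3); m[:330,:540]=a      # top washer x3
b=crop(t,175,170,60,60,4); m[:240,545:785]=b     # top bowl x4
c=crop(s,240,60,130,135,2); m[330:600,:260]=c    # scene washer x2
e=crop(s,315,335,70,65,4); m[335:595,265:545]=e  # scene bowl x4
g=crop(s,270,60,60,80,4)[:, :]; m[270:590,550:790]=g
cv2.imwrite('pics/m1.png',m)
E
```

```text
(no output)
```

View pics/m1.png

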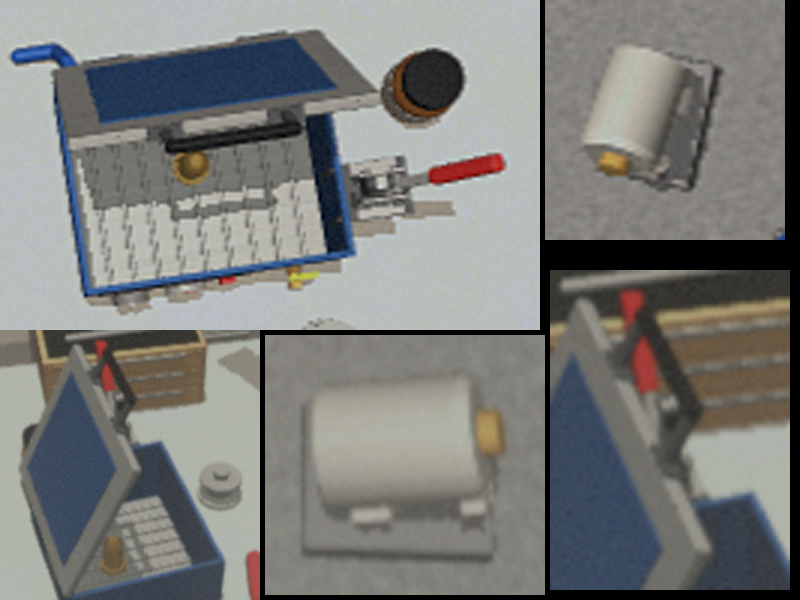

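```bash
python3 - <<'E'
from h import *
from scipy.optimize import minimize
t,s=ld('top0'),ld('scene0')
fl,fr=onz(t,349.3,233.7,.12),onz(t,438.3,219,.12)
print('front corners',fl,fr,np.linalg.norm(fl-fr))
ya=(fl-fr)[:2]/np.linalg.norm(fl-fr); xa=np.array([ya[1],-ya[0]])
yaw=np.arctan2(xa[1],xa[0]); C=(fl+fr)[:2]/2+.105*xa
print('yaw',np.degrees(yaw),'C',C,'post',C+.012*xa,'posttip img',onz(t,384.3,189.5,.072), 'scene', onz(s,240+113/2,60+(535-330)/2,.072))
pv=C-.045*xa-.174*ya;print('pivot',pv)
for a in(.9,1.0,1.1):
    L=.117;print(a,proj(t,[*(pv-ya*L*np.cos(a)),.138+L*np.sin(a)]),'want 487.5,188.5',proj(s,[*(pv-ya*L*np.cos(a)),.138+L*np.sin(a)]),'want ~290,66')
# bowl
th=np.linspace(0,2*np.pi,40)
def hull(d,p):
    x,y,w=p;X=np.array([np.cos(w)*np.cos(.314),np.sin(w)*np.cos(.314),-np.sin(.314)])
    Y=np.array([-np.sin(w),np.cos(w),0]);Z=np.cross(X,Y);o=np.array([x,y,.068])
    P=[o+a*X+.03*(np.cos(k)*Y+np.sin(k)*Z) for a in(-.04,.04) for k in th]
    return cv2.convexHull((proj(d,P)*8+0).astype(np.float32))
masks=[]
for d,(x0,y0,x1,y1) in((t,(175,170,235,230)),(s,(315,335,385,400))):
    b=d['P'][y0:y1,x0:x1].astype(int);g=b.mean(2);sat=b.max(2)-b.min(2)
    m=((g>150)&(sat<50)).astype(np.uint8);m=cv2.morphologyEx(m,cv2.MORPH_OPEN,np.ones((3,3)))
    n,l,st,_=cv2.connectedComponentsWithStats(m);m=(l==1+st[1:,4].argmax()).astype(np.uint8)
    masks.append((d,x0,y0,cv2.resize(m,None,fx=8,fy=8,interpolation=0)));print('area',m.sum())
def cost(p,full=0):
    c=[]
    for d,x0,y0,m in masks:
        q=np.zeros_like(m);cv2.fillPoly(q,[(hull(d,p)-np.array([x0,y0])*8.).astype(np.int32)],1)
        c.append(1-(q&m).sum()/(q|m).sum())
    return c if full else sum(c)
p0=onz(t,199,197,.075);best=None
for w in(-.6,-.3,0,.3):
    q=minimize(cost,[p0[0],p0[1],w],method='Nelder-Mead',options=dict(initial_simplex=[[p0[0],p0[1],w],[p0[0]+.01,p0[1],w],[p0[0],p0[1]+.01,w],[p0[0],p0[1],w+.2]]))
    if best is None or q.fun<best.fun:best=q
print('bowl',best.x,cost(best.x,1))
x,y,w=best.x
b=np.array([x-.05*np.cos(w)*np.cos(.314),y-.05*np.sin(w)*np.cos(.314),.0835]);print('boss proj',proj(t,b),'want 191.8,210.8',proj(s,b),'want 371.3,359.5')
print('boss tri',tri([(t,191.75,210.75),(s,371.25,359.5)]),b)
E
```

```text
front corners [ 0.45779827 -0.08375189  0.12      ] [ 0.4928534  -0.33831255  0.12      ] 0.2569630123179823
yaw 7.840792253345103 C [ 0.57934419 -0.19670802] post [ 0.591232   -0.19507097] posttip img [ 0.58725229 -0.19316981  0.072     ] scene [ 0.58652795 -0.20340781  0.072     ]
pivot [ 0.55850213 -0.37522023]
0.9 [[487.88553355 186.95788875]] want 487.5,188.5 [[286.82138125  66.01879298]] want ~290,66
1.0 [[485.11708777 187.24682261]] want 487.5,188.5 [[287.69022391  65.7489329 ]] want ~290,66
1.1 [[481.9565556  187.62393552]] want 487.5,188.5 [[288.65115907  65.8880876 ]] want ~290,66
area 347
area 806
bowl [ 0.58085102  0.37242817 -0.04470954] [np.float64(0.45105666080321083), np.float64(0.4066749499551322)]
boss proj [[194.32444885 212.58986643]] want 191.8,210.8 [[372.63129404 355.35690888]] want 371.3,359.5
boss tri [0.53879622 0.38215581 0.08421735] [0.53334325 0.37455363 0.0835    ]
```

```bash
python3 - <<'E'
from h import *
from scipy.optimize import minimize
t,s=ld('top0'),ld('scene0')
# hand silhouette: m1 px
T4=lambda u,v:((u-545)/4+175,v/4+170)
S4=lambda u,v:((u-265)/4+315,(v-335)/4+335)
# side lines of the cylinder (both silhouettes) and end extremes
top_edge=[T4(*p) for p in[(615,55),(600,95),(585,140)]]; top_r=[T4(*p) for p in[(688,75),(672,120),(658,160)]]
top_far=T4(645,45)
sc_u=[S4(*p) for p in[(330,386),(390,380),(450,376)]]; sc_l=[S4(*p) for p in[(340,507),(400,504),(460,500)]]
sc_mouth=S4(309,440)
th=np.linspace(0,2*np.pi,60)
def hull(d,p):
    x,y,w=p;X=np.array([np.cos(w)*np.cos(.314),np.sin(w)*np.cos(.314),-np.sin(.314)])
    Y=np.array([-np.sin(w),np.cos(w),0]);Z=np.cross(X,Y);o=np.array([x,y,.068])
    P=[o+a*X+.03*(np.cos(k)*Y+np.sin(k)*Z) for a in(-.04,.04) for k in th]
    return cv2.convexHull(proj(d,P).astype(np.float32)), o-.047*X
from scipy.optimize import least_squares
def res(p):
    o=[]
    for d,L,b in((t,top_edge+top_r+[top_far],(191.75,210.75)),(s,sc_u+sc_l+[sc_mouth],(371.25,359.5))):
        h,bo=hull(d,p); o+=[cv2.pointPolygonTest(h,q,True) for q in L]; o+=list((proj(d,bo)[0]-b))
    return o
for w in(-.4,0):
    q=least_squares(res,[.575,.37,w],diff_step=1e-3);print(q.x,np.degrees(q.x[2]),np.round(q.fun,1))
# masks by Otsu for check
for d,(x0,y0,x1,y1) in((t,(175,170,235,230)),(s,(315,335,385,400))):
    g=cv2.cvtColor(d['P'][y0:y1,x0:x1],cv2.COLOR_BGR2GRAY);k,m=cv2.threshold(g,0,255,cv2.THRESH_OTSU);print(k,(m>0).sum())
E
```

```text
[ 0.58096605  0.37100699 -0.24341859] -13.946857885115122 [ 1.3  1.3  1.7  0.1  0.2  0.2 -0.2  0.3  0.5  0.9  0.6  0.8  0.1 -0.1
 -0.   0.2  0.3 -0. ]
[ 0.58096605  0.37100683 -0.24345596] -13.948999195986032 [ 1.3  1.3  1.7  0.1  0.2  0.2 -0.2  0.3  0.5  0.9  0.6  0.8  0.1 -0.1
 -0.   0.2  0.3 -0. ]
111.0 3170
145.0 968
```

Triangulated boss height (0.084) matches the expected 0.0835. The bowl is at about (0.581, 0.371) with yaw −14°, and the washer is at about (0.58, −0.197) with yaw 8°. The plan is to grasp with the tool 30° off the bowl's axis. I then half-turn the tool about its own axis, so at placing it leans in from the front, clear of the leaning lid. First I swing over on the robot's side of the washer.

Emit:
apply_moves --travel '[[0.08, 0.3, 0.2], [0.08, 0.3, 0.2], [0.08, 0.3, 0.2], [0.08, 0.3, 0.2], [0.08, 0.3, 0.2]]' --rot '[[0, 0, 1], [0, 0, 1], [0, 0, 1], [0, 0, 1], [0, 0, 1]]' --jaw -1

```text
time_s: 0.52
ee_pos: [0.3063, -0.4401, 0.2991]
tool_rot: [0.889, 0.458, 0.0, 0.001]
contact_force: [1.2, -0.3, 0.2]
gripper_width: 1.0
grip_force: 0.0
```

Emit:
apply_moves --travel '[[0.14, 0.38, 0], [0.14, 0.38, 0], [0.14, 0.38, 0], [0.14, 0.38, 0], [0.14, 0.38, 0], [0.14, 0.38, 0]]' --rot '[[0, 0, 1], [0, 0, 1], [0, 0, 1], [0, 0, 1], [0, 0, 1], [0, 0, 1]]'

```text
time_s: 1.02
ee_pos: [0.376, -0.2465, 0.2967]
tool_rot: [0.74, 0.673, 0.0, -0.0]
contact_force: [0.2, -0.3, -0.2]
gripper_width: 0.996
grip_force: 0.0
```

Emit:
apply_moves --travel '[[0.12, 0.4, 0], [0.12, 0.4, 0], [0.12, 0.4, 0], [0.12, 0.4, 0], [0.12, 0.4, 0], [0.12, 0.4, 0]]' --rot '[[0, 0, 1], [0, 0, 1], [0, 0, 1], [0, 0, 1], [0, 0, 1], [0, 0, 1]]'

```text
time_s: 1.52
ee_pos: [0.4348, -0.0458, 0.297]
tool_rot: [0.54, 0.841, 0.001, 0.0]
contact_force: [1.1, 0.4, 0.4]
gripper_width: 1.0
grip_force: 0.0
```

Emit:
apply_moves --travel '[[0, 0.4, 0], [0, 0.4, 0], [0, 0.4, 0], [0, 0.4, 0], [0, 0.4, 0], [0, 0.4, 0]]' --rot '[[0, 0, 1], [0, 0, 1], [0, 0, 1], [0, 0, 1], [0, 0, 1], [0, 0, 1]]'

```text
time_s: 2.02
ee_pos: [0.4318, 0.1535, 0.2969]
tool_rot: [0.304, 0.953, 0.002, -0.0]
contact_force: [-0.3, 0.8, 0.2]
gripper_width: 1.0
grip_force: 0.0
```

```bash
cat >> h.py <<'E'
def Rt(az,phi,s):  # tool z heading az, phi below level; tool y = az+s*90 deg (horizontal)
    a,p=np.radians(az),np.radians(phi); z=np.array([np.cos(a)*np.cos(p),np.sin(a)*np.cos(p),-np.sin(p)])
    y=s*np.array([-np.sin(a),np.cos(a),0]); return np.c_[np.cross(y,z),y,z]
def st():
    o=r.observe(); print('t',round(o['time_s'],2),'p',np.round(o['ee_pos'],4),'j',np.round(o['joints'],2),'F',np.round(o['contact_force'],1),'w',round(float(o['gripper_width']),3),'g',round(float(o['grip_force']),1)); return np.array(o['ee_pos']),R.from_quat(o['tool_rot']).as_matrix()
def to(p,Rg):
    q,Rc=st(); print('travel',((np.array(p)-q)/.5).round(3),'rot',(R.from_matrix(Rg@Rc.T).as_rotvec(degrees=True)/30).round(3))
E
python3 - <<'E'
from h import *
az=-14;Rp=Rt(az,48,1);a=np.radians(az);X=np.array([np.cos(a)*np.cos(.314),np.sin(a)*np.cos(.314),-np.sin(.314)])
B=np.array([.581,.371,.068]);g=B-.014*X;tcp=g+.0188*Rp[:,2]
print('grasp',g,'tcp',tcp,'pre',tcp-.1*Rp[:,2]);to(tcp-.1*Rp[:,2],Rp)
# lid angle from top view bar centre & scene
t,s=ld('top0'),ld('scene0');C=np.array([.579,-.197]);w=np.radians(7.84);xa=np.array([np.cos(w),np.sin(w)]);ya=np.array([-xa[1],xa[0]])
for th in(.95,1.0,1.05,1.1,1.15):
    bar=[*(C+xa*(.105-.248*np.cos(th)+.006*np.sin(th))),.12+.248*np.sin(th)+.006*np.cos(th)]
    f=lambda y:[*(C+xa*(.105-.210*np.cos(th))+ya*y),.12+.21*np.sin(th)]
    print(th,'bar',proj(t,bar).round(1),'corners R,L top',proj(t,[f(-.13),f(.13)]).round(1).tolist(),'scene',proj(s,[f(-.13),f(.13)]).round(1).tolist())
E
```

```text
grasp [0.56808005 0.37422131 0.07232412] tcp [0.58028603 0.37117801 0.05835299] pre [0.51536058 0.38736575 0.13266748]
t 2.02 p [0.4318 0.1535 0.2969] j [ 0.78  0.15 -1.27  1.86  0.15  1.23  0.42] F [-0.3  0.8  0.2] w 1.0 g 0.0
travel [ 0.167  0.468 -0.328] rot [-0.597 -1.279  0.68 ]
0.95 bar [[399.  194.9]] corners R,L top [[447.4, 180.9], [344.6, 198.0]] scene [[288.9, 71.5], [322.6, 133.4]]
1.0 bar [[398.6 190.3]] corners R,L top [[447.4, 177.2], [344.0, 194.4]] scene [[285.7, 70.2], [319.1, 132.3]]
1.05 bar [[398.1 185.6]] corners R,L top [[447.2, 173.3], [343.4, 190.6]] scene [[282.4, 69.1], [315.4, 131.3]]
1.1 bar [[397.6 180.8]] corners R,L top [[447.0, 169.4], [342.8, 186.7]] scene [[278.9, 68.1], [311.6, 130.5]]
1.15 bar [[397.  175.9]] corners R,L top [[446.7, 165.3], [342.2, 182.7]] scene [[275.3, 67.2], [307.6, 129.9]]
```

Lid angle is about 1.10 rad (bar at 397.7,180.7). Now I tilt into the pregrasp.

Emit:
apply_moves --travel '[[0.08, 0.25, -0.1], [0.08, 0.25, -0.1], [0.08, 0.25, -0.1], [0.08, 0.25, -0.1], [0.08, 0.25, -0.1]]' --rot '[[-0.3, -0.64, 0.34], [-0.3, -0.64, 0.34], [-0.3, -0.64, 0.34], [-0.3, -0.64, 0.34], [-0.3, -0.64, 0.34]]'

```text
time_s: 2.43
ee_pos: [0.4675, 0.2811, 0.2441]
tool_rot: [0.21, 0.96, -0.02, 0.183]
contact_force: [-1.1, 1.1, 0.5]
gripper_width: 0.998
grip_force: 0.0
```

```bash
python3 - <<'E'
from h import *
to([.515,.387,.133],Rt(-14,48,1))
E
```

```text
t 2.43 p [0.4675 0.2811 0.2441] j [ 0.19  0.28 -1.17  1.96  0.71  1.07 -0.16] F [-1.1  1.1  0.5] w 0.998 g 0.0
travel [ 0.095  0.212 -0.222] rot [-0.298 -0.637  0.324]
```

Emit:
apply_moves --travel '[[0.095, 0.21, -0.22], [0.095, 0.21, -0.22], [0.095, 0.21, -0.22], [0.095, 0.21, -0.22], [0.095, 0.21, -0.22], [0.095, 0.21, -0.22]]' --rot '[[-0.3, -0.64, 0.32], [-0.3, -0.64, 0.32], [-0.3, -0.64, 0.32], [-0.3, -0.64, 0.32], [-0.3, -0.64, 0.32], [-0.3, -0.64, 0.32]]'

```text
time_s: 2.93
ee_pos: [0.5172, 0.3781, 0.1302]
tool_rot: [0.121, 0.926, -0.047, 0.354]
contact_force: [-0.2, -0.7, -0.2]
gripper_width: 1.0
grip_force: 0.0
```

```bash
python3 - <<'E'
from h import *
to([.5803,.3712,.0584],Rt(-14,48,1))
w=snap('wrist','w1')
d=ld('w1')
X=np.array([np.cos(-.244)*np.cos(.314),np.sin(-.244)*np.cos(.314),-np.sin(.314)]);o=np.array([.581,.371,.068])
Y=np.array([.2419,.9703,0]);Z=np.cross(X,Y)
im=d['P'].copy();th=np.linspace(0,2*np.pi,50)
for a,rr in((-.04,.03),(.04,.03),(-.05,.011)):
    P=np.array([o+a*X+rr*(np.cos(k)*Y+np.sin(k)*Z) for k in th]);q=proj(d,P);cv2.polylines(im,[q.astype(np.int32)],True,(0,0,255),1)
cv2.imwrite('pics/w1o.png',im)
E
```

```text
t 2.93 p [0.5172 0.3781 0.1302] j [-0.42  0.64 -0.85  1.99  1.4   1.22 -0.75] F [-0.2 -0.7 -0.2] w 1.0 g 0.0
travel [ 0.126 -0.014 -0.144] rot [ 0.    -0.005  0.029]
```

View pics/w1o.png

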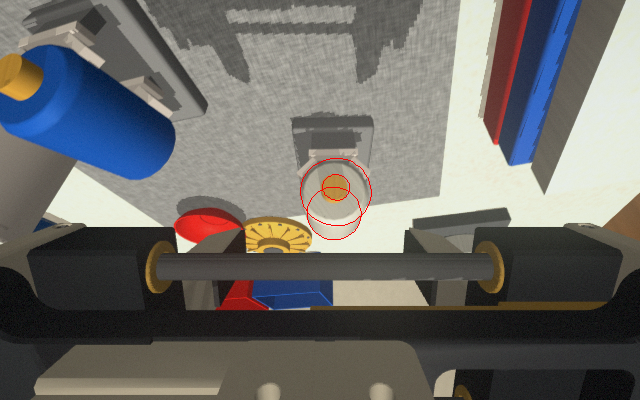

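The overlay sits on the bowl (rim circle centred at 335,190, boss at 335,187), and the blue bowl is clear on the left. I approach along the tool axis.

Emit:
apply_moves --travel '[[0.04, -0.01, -0.05], [0.08, -0.02, -0.1], [0.11, -0.025, -0.125], [0.13, -0.03, -0.15], [0.13, -0.03, -0.15], [0.13, -0.03, -0.15]]' --rot '[[0, 0, 0], [0, 0, 0], [0, 0, 0], [0, 0, 0], [0, 0, 0], [0, 0, 0]]'

```text
time_s: 3.48
ee_pos: [0.5874, 0.3577, 0.0626]
tool_rot: [0.127, 0.924, -0.046, 0.357]
contact_force: [-1.0, -0.1, 0.6]
gripper_width: 0.999
grip_force: 0.0
```

```bash
python3 - <<'E'
from h import *
to([.5803,.3712,.0584],Rt(-14,48,1))
E
```

```text
t 3.48 p [0.5874 0.3577 0.0626] j [-0.38  0.77 -0.75  1.95  1.57  1.14 -0.8 ] F [-1.  -0.1  0.6] w 0.999 g 0.0
travel [-0.014  0.027 -0.008] rot [-0.008  0.01   0.052]
```

Emit:
apply_moves --travel '[[-0.014, 0.027, -0.008], [-0.014, 0.027, -0.008], [-0.014, 0.027, -0.008]]' --rot '[[-0.01, 0.01, 0.05], [-0.01, 0.01, 0.05], [-0.01, 0.01, 0.05]]'

```text
time_s: 3.73
ee_pos: [0.5774, 0.3766, 0.0586]
tool_rot: [0.111, 0.927, -0.042, 0.356]
contact_force: [-0.1, -0.5, 0.8]
gripper_width: 1.002
grip_force: 0.0
```

```bash
python3 - <<'E'
from h import *
to([.5803,.3712,.0584],Rt(-14,48,1))
E
```

```text
t 3.73 p [0.5774 0.3766 0.0586] j [-0.4   0.78 -0.76  1.95  1.58  1.14 -0.79] F [-0.1 -0.5  0.8] w 1.002 g 0.0
travel [ 0.006 -0.011 -0.   ] rot [-0.003 -0.001 -0.015]
```

Emit:
apply_moves --travel '[[0, 0, 0], [0, 0, 0], [0, 0, 0], [0, 0, 0]]' --rot '[[0, 0, 0], [0, 0, 0], [0, 0, 0], [0, 0, 0]]'

```text
time_s: 4.07
ee_pos: [0.5787, 0.3741, 0.0575]
tool_rot: [0.112, 0.927, -0.043, 0.356]
contact_force: [0.6, 0.1, -0.2]
gripper_width: 1.001
grip_force: 0.0
```

```bash
python3 - <<'E'
from h import *
to([.5803,.3712,.0584],Rt(-14,48,1))
E
```

```text
t 4.07 p [0.5787 0.3741 0.0575] j [-0.4   0.79 -0.75  1.95  1.58  1.14 -0.79] F [ 0.6  0.1 -0.2] w 1.001 g 0.0
travel [ 0.003 -0.006  0.002] rot [ 0.001 -0.001 -0.009]
```

Emit:
apply_moves --travel '[[0.003, -0.006, 0.002], [0.003, -0.006, 0.002], [0.003, -0.006, 0.002]]' --rot '[[0, 0, -0.01], [0, 0, -0.01], [0, 0, -0.01]]'

```text
time_s: 4.32
ee_pos: [0.5804, 0.3707, 0.0584]
tool_rot: [0.114, 0.927, -0.044, 0.355]
contact_force: [-0.3, 0.3, -0.4]
gripper_width: 0.998
grip_force: 0.0
```

Emit:
apply_moves --travel '[[0, 0, 0], [0, 0, 0], [0, 0, 0], [0, 0, 0], [0, 0, 0], [0, 0, 0], [0, 0, 0], [0, 0, 0]]' --rot '[[0, 0, 0], [0, 0, 0], [0, 0, 0], [0, 0, 0], [0, 0, 0], [0, 0, 0], [0, 0, 0], [0, 0, 0]]' --jaw 1

```text
time_s: 4.98
ee_pos: [0.5801, 0.3705, 0.0583]
tool_rot: [0.114, 0.927, -0.045, 0.355]
contact_force: [-1.5, -2.6, 1.3]
gripper_width: 0.643
grip_force: 30.0
```

```bash
python3 - <<'E'
from h import *
to([.5803,.3712,.0584],Rt(-14,48,1))
E
```

```text
t 4.98 p [0.5801 0.3705 0.0583] j [-0.4   0.78 -0.75  1.95  1.57  1.14 -0.79] F [-1.5 -2.6  1.3] w 0.643 g 30.0
travel [0.    0.001 0.   ] rot [ 0.003 -0.001  0.003]
```

Grip is at 59.2 mm, as it should be. Lift straight up.

Emit:
apply_moves --travel '[[0, 0, 0.03], [0, 0, 0.07], [0, 0, 0.12], [0, 0, 0.18], [0, 0, 0.24], [0, 0, 0.3], [0, 0, 0.36], [0, 0, 0.42], [0, 0, 0.48], [0, 0, 0.54], [0, 0, 0.58], [0, 0, 0.58]]' --rot '[[0, 0, 0], [0, 0, 0], [0, 0, 0], [0, 0, 0], [0, 0, 0], [0, 0, 0], [0, 0, 0], [0, 0, 0], [0, 0, 0], [0, 0, 0], [0, 0, 0], [0, 0, 0]]'

```text
time_s: 5.98
ee_pos: [0.5811, 0.3736, 0.354]
tool_rot: [0.115, 0.926, -0.041, 0.358]
contact_force: [0.8, 1.1, -1.9]
gripper_width: 0.642
grip_force: 30.0
```

```bash
cat >> h.py <<'E'
def plan(W):  # W: list of (pos, az, phi, roll); print successive increments for call
    p,Rc=st()
    for pos,az,phi,ro in W:
        Rg=Rt(az,phi,1)@R.from_euler('z',ro,degrees=True).as_matrix()
        print('travel',((np.array(pos)-p)/.5).round(3),'rot',(R.from_matrix(Rg@Rc.T).as_rotvec(degrees=True)/30).round(3)); p,Rc=np.array(pos),Rg
E
python3 - <<'E'
from h import *
plan([((.56,.27,.36),-10,50,35),((.53,.16,.36),-6,53,70),((.51,.05,.36),-2,56,107),((.49,-.06,.36),3,58,143),((.48,-.18,.36),8,60,180)])
E
```

```text
t 5.98 p [0.5811 0.3736 0.354 ] j [-0.2   0.37 -0.98  1.74  1.11  1.26 -0.22] F [ 0.8  1.1 -1.9] w 0.642 g 30.0
travel [-0.042 -0.207  0.012] rot [ 0.753 -0.084 -0.748]
travel [-0.06 -0.22  0.  ] rot [ 0.731 -0.005 -0.781]
travel [-0.04 -0.22  0.  ] rot [ 0.719  0.046 -0.872]
travel [-0.04 -0.22  0.  ] rot [ 0.651  0.07  -0.841]
travel [-0.02 -0.24  0.  ] rot [ 0.624  0.124 -0.892]
```

Emit:
apply_moves --travel '[[-0.04, -0.2, 0], [-0.04, -0.2, 0], [-0.04, -0.2, 0], [-0.04, -0.2, 0], [-0.04, -0.2, 0], [-0.04, -0.2, 0]]' --rot '[[0.75, -0.08, -0.75], [0.75, -0.08, -0.75], [0.75, -0.08, -0.75], [0.75, -0.08, -0.75], [0.75, -0.08, -0.75], [0.75, -0.08, -0.75]]'

```text
time_s: 6.48
ee_pos: [0.5599, 0.2693, 0.3471]
tool_rot: [0.361, 0.87, 0.07, 0.33]
contact_force: [0.2, -0.3, -1.5]
gripper_width: 0.64
grip_force: 30.0
```

Emit:
apply_moves --travel '[[-0.06, -0.22, 0], [-0.06, -0.22, 0], [-0.06, -0.22, 0], [-0.06, -0.22, 0], [-0.06, -0.22, 0], [-0.06, -0.22, 0]]' --rot '[[0.73, 0, -0.78], [0.73, 0, -0.78], [0.73, 0, -0.78], [0.73, 0, -0.78], [0.73, 0, -0.78], [0.73, 0, -0.78]]'

```text
time_s: 6.98
ee_pos: [0.5296, 0.1599, 0.3474]
tool_rot: [0.583, 0.75, 0.165, 0.264]
contact_force: [-0.2, -0.2, -1.9]
gripper_width: 0.643
grip_force: 30.0
```

```bash
python3 - <<'E'
from h import *
plan([((.51,.05,.36),-2,56,107),((.49,-.06,.36),3,58,143),((.48,-.18,.36),8,60,180)])
E
```

```text
t 6.98 p [0.5296 0.1599 0.3474] j [ 0.28 -0.21 -0.77  2.11  0.34  0.68 -0.48] F [-0.2 -0.2 -1.9] w 0.643 g 30.0
travel [-0.039 -0.22   0.025] rot [ 0.714  0.022 -0.885]
travel [-0.04 -0.22  0.  ] rot [ 0.651  0.07  -0.841]
travel [-0.02 -0.24  0.  ] rot [ 0.624  0.124 -0.892]
```

Emit:
apply_moves --travel '[[0.03, -0.16, 0], [0.03, -0.16, 0], [0.03, -0.16, 0], [0.03, -0.16, 0], [0.03, -0.16, 0], [0.03, -0.16, 0]]' --rot '[[0.7, 0.02, -0.87], [0.7, 0.02, -0.87], [0.7, 0.02, -0.87], [0.7, 0.02, -0.87], [0.7, 0.02, -0.87], [0.7, 0.02, -0.87]]'

```text
time_s: 7.48
ee_pos: [0.5447, 0.0814, 0.3469]
tool_rot: [0.775, 0.56, 0.231, 0.18]
contact_force: [-0.5, 0.2, -2.6]
gripper_width: 0.641
grip_force: 30.0
```

```bash
python3 - <<'E'
from h import *
plan([((.51,-.02,.34),3,58,143),((.49,-.14,.34),8,60,180)])
E
```

```text
t 7.48 p [0.5447 0.0814 0.3469] j [ 0.35 -0.23 -0.58  2.13  0.07  0.63 -0.62] F [-0.5  0.2 -2.6] w 0.641 g 30.0
travel [-0.069 -0.203 -0.014] rot [ 0.665  0.07  -0.861]
travel [-0.04 -0.24  0.  ] rot [ 0.624  0.124 -0.892]
```

Emit:
apply_moves --travel '[[-0.04, -0.2, 0], [-0.04, -0.2, 0], [-0.04, -0.2, 0], [-0.04, -0.2, 0], [-0.04, -0.2, 0], [-0.04, -0.2, 0]]' --rot '[[0.66, 0.07, -0.86], [0.66, 0.07, -0.86], [0.66, 0.07, -0.86], [0.66, 0.07, -0.86], [0.66, 0.07, -0.86], [0.66, 0.07, -0.86]]'

```text
time_s: 7.98
ee_pos: [0.5248, -0.0189, 0.3472]
tool_rot: [0.903, 0.33, 0.262, 0.083]
contact_force: [-0.4, 1.3, -2.0]
gripper_width: 0.641
grip_force: 30.0
```

```bash
python3 - <<'E'
from h import *
plan([((.49,-.14,.34),8,60,180)])
E
```

```text
t 7.98 p [ 0.5248 -0.0189  0.3472] j [ 0.41 -0.26 -0.32  2.15 -0.22  0.69 -0.67] F [-0.4  1.3 -2. ] w 0.641 g 30.0
travel [-0.07  -0.242 -0.014] rot [ 0.633  0.121 -0.894]
```

Emit:
apply_moves --travel '[[-0.04, -0.22, -0.02], [-0.04, -0.22, -0.02], [-0.04, -0.22, -0.02], [-0.04, -0.22, -0.02], [-0.04, -0.22, -0.02], [-0.04, -0.22, -0.02], [-0.04, -0.22, -0.02]]' --rot '[[0.63, 0.12, -0.89], [0.63, 0.12, -0.89], [0.63, 0.12, -0.89], [0.63, 0.12, -0.89], [0.63, 0.12, -0.89], [0.63, 0.12, -0.89], [0.63, 0.12, -0.89]]'

```text
time_s: 8.57
ee_pos: [0.5051, -0.1281, 0.3374]
tool_rot: [0.963, 0.071, 0.258, -0.016]
contact_force: [-0.6, 0.0, -1.6]
gripper_width: 0.643
grip_force: 30.0
```

```bash
python3 - <<'E'
from h import *
w=np.radians(7.84);xa=np.array([np.cos(w),np.sin(w),0])
Rg=Rt(8,60,-1); post=np.array([.589,-.196,.022])
def tcp(fwd,mz):  # bowl in front of post by fwd, mouth height above rack mz
    b=post-fwd*xa+[0,0,mz+.04]; return b+[0,0,.014]+.0188*Rg[:,2]
for f,m in((.055,.17),(.055,.065),(0,.065),(0,.0)): print(f,m,tcp(f,m).round(4))
p,Rc=st();to(tcp(.055,.17),Rg)
for n in('scene','top'): snap(n,n+'1')
t,s=ld('top1'),ld('scene1')
m=np.zeros((400,800,3),np.uint8)
m[:,:400]=cv2.resize(t['P'][110:270,320:480],(400,400),interpolation=2);m[:,400:]=cv2.resize(s['P'][40:240,220:420],(400,400),interpolation=2)
cv2.imwrite('pics/m2.png',m)
E
```

```text
0.055 0.17 [ 0.5438 -0.2022  0.2297]
0.055 0.065 [ 0.5438 -0.2022  0.1247]
0 0.065 [ 0.5983 -0.1947  0.1247]
0 0.0 [ 0.5983 -0.1947  0.0597]
t 8.57 p [ 0.5051 -0.1281  0.3374] j [ 0.52 -0.19 -0.12  2.11 -0.4   0.79 -0.8 ] F [-0.6  0.  -1.6] w 0.643 g 30.0
t 8.57 p [ 0.5051 -0.1281  0.3374] j [ 0.52 -0.19 -0.12  2.11 -0.4   0.79 -0.8 ] F [-0.6  0.  -1.6] w 0.643 g 30.0
travel [ 0.077 -0.148 -0.215] rot [ 0.01   0.002 -0.012]
```

View pics/m2.png

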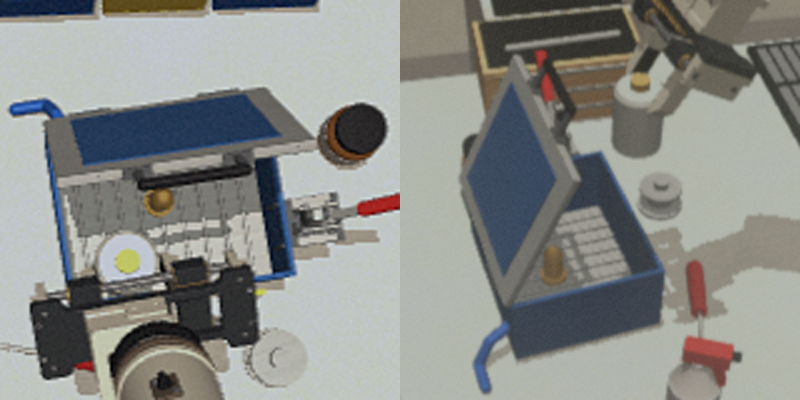

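Picture: the bowl hangs mouth down (boss at (128,262) in the top crop, (640,80) in the scene crop), in front of the lid. The post tip is at (160,197) and (553,250). I check bowl and post by triangulation.

```bash
python3 - <<'E'
from h import *
t,s=ld('top1'),ld('scene1')
p,Rc=st()
print('boss pred',p-.0188*Rc[:,2]+[0,0,.064],'tri',tri([(t,371.2,214.8),(s,340,79)]))
P=tri([(t,384,189),(s,296.5,165)]);print('post tri',P)
q=np.array([.589,-.196,.072]);print(proj(t,q),proj(s,q))
# bowl model overlay edges: rim bottom in scene
b=p-.0188*Rc[:,2]+[0,0,.014-.0]; 
th=np.linspace(0,2*np.pi,50);im=s['P'].copy();it=t['P'].copy()
for z in(-.04,.04):
  c=np.c_[b[0]+.03*np.cos(th),b[1]+.03*np.sin(th),np.full(50,b[2]+z)]
  for d,i in((s,im),(t,it)): cv2.polylines(i,[(proj(d,c)*8).astype(np.int32)],True,(0,0,255),1,shift=3)
post=[[*(q[:2]+.006*np.array([np.cos(k),np.sin(k)])),.072] for k in th];foot=[[*(q[:2]+.014*np.array([np.cos(k),np.sin(k)])),.022] for k in th]
for d,i in((s,im),(t,it)):
  for c in(post,foot): cv2.polylines(i,[(proj(d,c)*8).astype(np.int32)],True,(0,0,255),1,shift=3)
m=np.hstack([cv2.resize(it[170:240,350:420],(400,400),interpolation=2),cv2.resize(im[70:180,260:370],(400,400),interpolation=2)]);cv2.imwrite('pics/m3.png',m)
E
```

```text
t 8.67 p [ 0.5051 -0.1278  0.3378] j [ 0.52 -0.19 -0.12  2.11 -0.4   0.79 -0.8 ] F [ 0.6  1.3 -1.6] w 0.643 g 30.0
boss pred [ 0.49580361 -0.12909529  0.41807518] tri [ 0.49455747 -0.12805117  0.39257905]
post tri [ 0.58855392 -0.19216213  0.07350673]
[[385.22941289 188.89020404]] [[296.1013982  164.44067672]]
```

View pics/m3.png

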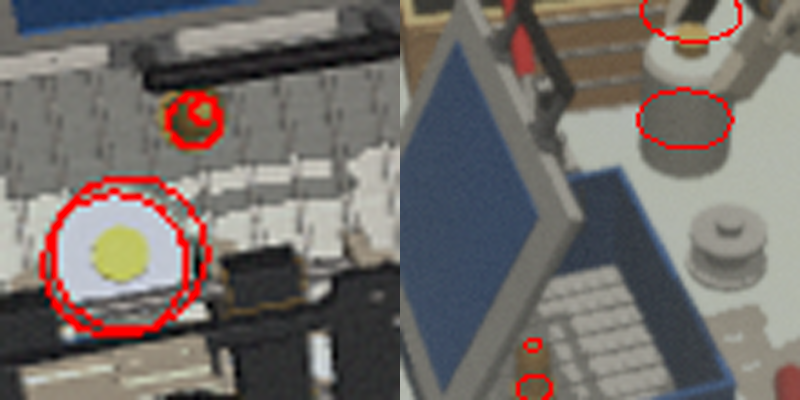

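The overlay bowl was drawn 28 mm too high because of a sign slip in my script. With the sign corrected, boss z is 0.390 predicted against 0.393 triangulated, and the xy agrees within 2 mm. Post is at about (0.588, −0.193). Entering the tank from the front.

Emit:
apply_moves --travel '[[0.02, -0.07, -0.04], [0.04, -0.14, -0.08], [0.055, -0.142, -0.15], [0.066, -0.142, -0.225], [0.066, -0.142, -0.225], [0.066, -0.142, -0.225]]' --rot '[[0.01, 0, -0.01], [0.01, 0, -0.01], [0.01, 0, -0.01], [0.01, 0, -0.01], [0.01, 0, -0.01], [0.01, 0, -0.01]]'

```text
time_s: 9.17
ee_pos: [0.5369, -0.1979, 0.2233]
tool_rot: [0.964, 0.065, 0.257, -0.021]
contact_force: [1.0, 0.2, -0.8]
gripper_width: 0.641
grip_force: 30.0
```

Emit:
apply_moves --travel '[[0, 0, -0.05], [0, 0, -0.1], [0, 0, -0.15], [0, 0, -0.2], [0, 0, -0.2], [0, 0, -0.2], [0, 0, -0.2]]' --rot '[[0, 0, 0], [0, 0, 0], [0, 0, 0], [0, 0, 0], [0, 0, 0], [0, 0, 0], [0, 0, 0]]'

```text
time_s: 9.75
ee_pos: [0.5402, -0.2008, 0.129]
tool_rot: [0.963, 0.065, 0.261, -0.018]
contact_force: [0.3, 0.2, -2.1]
gripper_width: 0.642
grip_force: 30.0
```

```bash
python3 - <<'E'
from h import *
to([.5973,-.1917,.1247],Rt(8,60,-1))
E
```

```text
t 9.75 p [ 0.5402 -0.2008  0.129 ] j [ 0.62  0.24 -0.1   2.23 -0.9   0.37 -0.12] F [ 0.3  0.2 -2.1] w 0.642 g 30.0
travel [ 0.114  0.018 -0.009] rot [-0.003  0.013  0.011]
```

Emit:
apply_moves --travel '[[0.03, 0.005, 0], [0.06, 0.01, 0], [0.09, 0.014, 0], [0.114, 0.018, -0.005], [0.114, 0.018, -0.005], [0.114, 0.018, -0.005], [0.114, 0.018, -0.005]]' --rot '[[0, 0, 0], [0, 0.01, 0.01], [0, 0.01, 0.01], [0, 0.01, 0.01], [0, 0.01, 0.01], [0, 0.01, 0.01], [0, 0.01, 0.01]]'

```text
time_s: 10.33
ee_pos: [0.5949, -0.1909, 0.1239]
tool_rot: [0.964, 0.067, 0.257, -0.02]
contact_force: [0.3, 0.9, -1.6]
gripper_width: 0.643
grip_force: 30.0
```

```bash
python3 - <<'E'
from h import *
to([.5973,-.1917,.0610],Rt(8,60,-1))
for n in('scene','top'): snap(n,n+'2')
t,s=ld('top2'),ld('scene2')
m=np.hstack([cv2.resize(t['P'][130:230,330:450],(480,400),interpolation=2),cv2.resize(s['P'][90:215,240:340],(320,400),interpolation=2)]);cv2.imwrite('pics/m4.png',m)
E
```

```text
t 10.33 p [ 0.5949 -0.1909  0.1239] j [ 0.51  0.31 -0.07  2.13 -0.82  0.36 -0.27] F [ 0.3  0.9 -1.6] w 0.643 g 30.0
travel [ 0.005 -0.002 -0.126] rot [-0.007 -0.004  0.001]
```

View pics/m4.png

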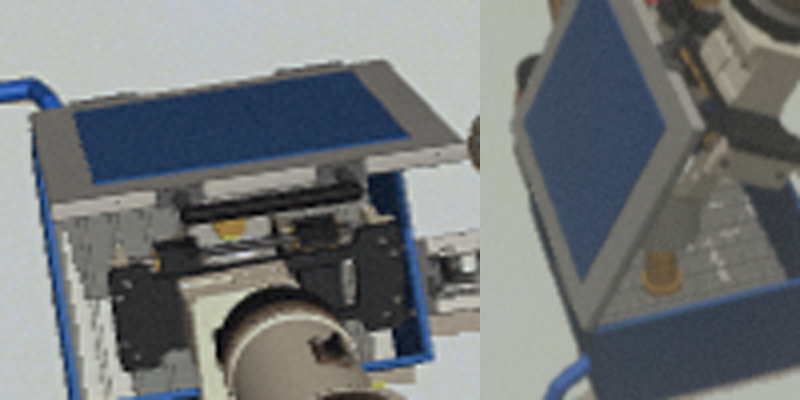

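```bash
python3 - <<'E'
from h import *
t,s=ld('top2'),ld('scene2')
w=np.radians(7.84);xa=np.array([np.cos(w),np.sin(w)]);ya=np.array([-xa[1],xa[0]]);C=np.array([.577,-.195])
wf=lambda p:np.array([(p[:2]-C)@xa,(p[:2]-C)@ya,p[2]]).round(3)
for n,(u,v) in dict(R=(412,300),L=(112,300),R2=(395,225),L2=(112,265)).items():
    print(n,[wf(onz(t,330+u/4,130+v/4,z)).tolist() for z in(.14,.18,.22,.26)])
p,Rc=st();print('tcp wf',wf(p))
print('rim R inner',wf(onz(t,330+405/4,130+320/4,.12)),'rim L inner',wf(onz(t,330+72/4,130+320/4,.12)))
b=p-.0188*Rc[:,2]-[0,0,.014];M=b-[0,0,.04];print('mouth',M,'boss px',proj(t,b+[0,0,.05]),'seen',330+230/4,130+228/4)
print('scene mouth right edge',proj(s,M+.03*np.array([-.98,.2,0])),'seen ~',240+(708-480)/3.2, 90+225/3.2)
E
```

```text
R [[-0.062, -0.119, 0.14], [-0.064, -0.11, 0.18], [-0.066, -0.101, 0.22], [-0.067, -0.093, 0.26]]
L [[-0.027, 0.089, 0.14], [-0.03, 0.091, 0.18], [-0.033, 0.094, 0.22], [-0.036, 0.096, 0.26]]
R2 [[-0.008, -0.117, 0.14], [-0.011, -0.108, 0.18], [-0.015, -0.099, 0.22], [-0.018, -0.091, 0.26]]
L2 [[-0.003, 0.085, 0.14], [-0.006, 0.087, 0.18], [-0.01, 0.09, 0.22], [-0.014, 0.092, 0.26]]
t 10.43 p [ 0.5945 -0.1912  0.1235] j [ 0.51  0.31 -0.07  2.13 -0.82  0.36 -0.27] F [ 0.3 -0.2 -1.3] w 0.642 g 30.0
tcp wf [0.018 0.001 0.124]
rim R inner [-0.074 -0.115  0.12 ] rim L inner [-0.035  0.119  0.12 ]
mouth [ 0.58521327 -0.1925868   0.08582479] boss px [[387.88529381 185.95036003]] seen 387.5 187.0
scene mouth right edge [[308.1661575  161.71819224]] seen ~ 311.25 160.3125
```

Clear: the body sits ±95 mm between walls at −115/+119, and the boss pixel matches its prediction. Lowering gently.

Emit:
apply_moves --travel '[[0.005, -0.001, -0.02], [0.005, -0.001, -0.04], [0.005, -0.001, -0.06], [0.005, -0.001, -0.08], [0.005, -0.001, -0.1], [0.005, -0.001, -0.112], [0.005, -0.001, -0.112], [0.005, -0.001, -0.112]]' --rot '[[0, 0, 0], [0, 0, 0], [0, 0, 0], [0, 0, 0], [0, 0, 0], [0, 0, 0], [0, 0, 0], [0, 0, 0]]'

```text
time_s: 11.1
ee_pos: [0.5969, -0.1918, 0.067]
tool_rot: [0.964, 0.066, 0.257, -0.02]
contact_force: [0.2, -0.6, -1.5]
gripper_width: 0.643
grip_force: 30.0
```

Emit:
apply_moves --travel '[[0, 0, -0.004], [0, 0, -0.008], [0, 0, -0.012], [0, 0, -0.012]]' --rot '[[0, 0, 0], [0, 0, 0], [0, 0, 0], [0, 0, 0]]'

```text
time_s: 11.43
ee_pos: [0.5976, -0.1913, 0.0612]
tool_rot: [0.964, 0.066, 0.257, -0.02]
contact_force: [1.4, -0.3, -2.3]
gripper_width: 0.643
grip_force: 30.0
```

```bash
python3 - <<'E'
from h import *
to([.5973,-.1917,.0610],Rt(8,60,-1))
E
```

```text
t 11.43 p [ 0.5976 -0.1913  0.0612] j [ 0.63  0.45 -0.22  2.15 -1.03  0.22 -0.01] F [ 1.4 -0.3 -2.3] w 0.643 g 30.0
travel [-0.001 -0.001 -0.   ] rot [-0.007 -0.005  0.002]
```

Emit:
apply_moves --travel '[[0, 0, -0.003], [0, 0, -0.005], [0, 0, -0.005], [0, 0, -0.005]]' --rot '[[0, 0, 0], [0, 0, 0], [0, 0, 0], [0, 0, 0]]'

```text
time_s: 11.77
ee_pos: [0.5981, -0.1914, 0.0593]
tool_rot: [0.964, 0.066, 0.257, -0.02]
contact_force: [-1.5, -0.3, 1.8]
gripper_width: 0.643
grip_force: 30.0
```

```bash
python3 - <<'E'
from h import *
to([.5973,-.1917,.0580],Rt(8,60,-1))
E
```

```text
t 11.77 p [ 0.5981 -0.1914  0.0593] j [ 0.63  0.45 -0.23  2.15 -1.04  0.22  0.01] F [-1.5 -0.3  1.8] w 0.643 g 30.0
travel [-0.002 -0.001 -0.003] rot [-0.007 -0.004  0.002]
```

Contact felt (Fz from −2.3 to +1.8 N at the expected height). I release and back out along the tool axis.

Emit:
apply_moves --travel '[[0, 0, 0], [0, 0, 0], [0, 0, 0], [0, 0, 0], [0, 0, 0], [0, 0, 0], [0, 0, 0], [0, 0, 0]]' --rot '[[0, 0, 0], [0, 0, 0], [0, 0, 0], [0, 0, 0], [0, 0, 0], [0, 0, 0], [0, 0, 0], [0, 0, 0]]' --jaw -1

```text
time_s: 12.43
ee_pos: [0.5977, -0.1913, 0.0588]
tool_rot: [0.964, 0.066, 0.257, -0.02]
contact_force: [-0.5, 1.1, 0.1]
gripper_width: 0.999
grip_force: 0.0
```

Emit:
apply_moves --travel '[[-0.02, -0.003, 0.034], [-0.04, -0.006, 0.068], [-0.06, -0.009, 0.102], [-0.08, -0.012, 0.136], [-0.1, -0.015, 0.17], [-0.14, -0.02, 0.25], [-0.16, -0.02, 0.34], [-0.16, -0.02, 0.4], [-0.16, -0.02, 0.4], [-0.16, -0.02, 0.4]]' --rot '[[0, 0, 0], [0, 0, 0], [0, 0, 0], [0, 0, 0], [0, 0, 0], [0, 0, 0], [0, 0, 0], [0, 0, 0], [0, 0, 0], [0, 0, 0]]'

```text
time_s: 13.27
ee_pos: [0.5192, -0.2023, 0.2625]
tool_rot: [0.963, 0.067, 0.26, -0.018]
contact_force: [0.2, 0.3, -0.8]
gripper_width: 0.999
grip_force: 0.0
```

```bash
python3 - <<'E'
from h import *
st()
for n in('scene','top'): snap(n,n+'3')
t,s=ld('top3'),ld('scene3')
for k,d in((0,t),(1,s)):
    im=d['P'].copy();c=np.array([.588,-.193])
    th=np.linspace(0,2*np.pi,50)
    for z,rr in((.022,.03),(.102,.03),(.112,.011)):
        cv2.polylines(im,[(proj(d,np.c_[c[0]+rr*np.cos(th),c[1]+rr*np.sin(th),np.full(50,z)])*8).astype(np.int32)],True,(0,0,255),1,shift=3)
    if k==0:A=cv2.resize(im[130:230,330:450],(480,400),interpolation=2)
    else:B=cv2.resize(im[90:215,240:340],(320,400),interpolation=2)
cv2.imwrite('pics/m5.png',np.hstack([A,B]))
E
```

```text
t 13.27 p [ 0.5192 -0.2023  0.2625] j [ 0.49 -0.01  0.06  2.14 -0.54  0.67 -0.51] F [ 0.2  0.3 -0.8] w 0.999 g 0.0
```

View pics/m5.png

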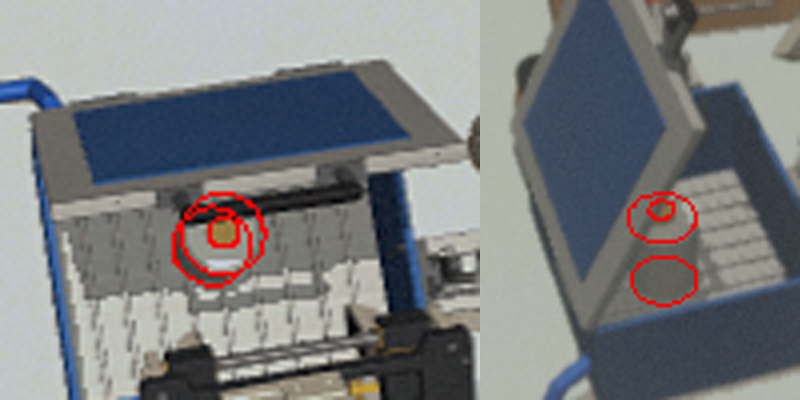

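The bowl is seated: the boss is at (223,232), inside the predicted circle, and the body fits the 30 mm rim circles. Next: shut the fingers, bring the tool vertical and get above the lid handle.

```bash
cat >> h.py <<'E'
w_=np.radians(7.84);XA=np.array([np.cos(w_),np.sin(w_),0]);YA=np.array([-XA[1],XA[0],0]);CW=np.array([.577,-.195,0])
def W(x,y,z): return CW+x*XA+y*YA+np.array([0,0,z])
def bar(th): return .105-.248*np.cos(th)+.006*np.sin(th), .12+.248*np.sin(th)+.006*np.cos(th)
E
python3 - <<'E'
from h import *
Rg=Rt(8,90,-1)
to(W(-.045,0,.44),Rg)
print(((W(.03,0,.40)-W(-.045,0,.44))/.5).round(3))
print(((W(.027,0,.332)-W(.03,0,.40))/.5).round(3))
a=W(.027,0,.332)
for th in np.arange(1.1,.44,-.06):
    x,z=bar(th); print(round(th,2),((W(x+.0155,0,z-.012)-a)/.5).round(3).tolist())
E
```

```text
t 13.37 p [ 0.5173 -0.2007  0.2583] j [ 0.49 -0.01  0.06  2.14 -0.54  0.67 -0.51] F [ 0.2  0.2 -0.4] w 1.0 g 0.0
travel [ 0.03  -0.001  0.363] rot [-0.147  0.984  0.003]
[ 0.149  0.02  -0.08 ]
[-0.006 -0.001 -0.136]
1.1 [-0.027, -0.004, -0.001]
1.04 [-0.053, -0.007, -0.014]
0.98 [-0.079, -0.011, -0.029]
0.92 [-0.103, -0.014, -0.046]
0.86 [-0.126, -0.017, -0.064]
0.8 [-0.149, -0.02, -0.084]
0.74 [-0.17, -0.023, -0.105]
0.68 [-0.189, -0.026, -0.127]
0.62 [-0.208, -0.029, -0.15]
0.56 [-0.225, -0.031, -0.174]
0.5 [-0.24, -0.033, -0.2]
0.44 [-0.254, -0.035, -0.226]
```

Emit:
apply_moves --travel '[[0, 0, 0.08], [0, 0, 0.16], [0.01, 0, 0.24], [0.02, 0, 0.3], [0.03, 0, 0.36], [0.03, 0, 0.36], [0.03, 0, 0.36], [0.03, 0, 0.36]]' --rot '[[0, 0, 0], [0, 0, 0], [-0.05, 0.25, 0], [-0.1, 0.5, 0], [-0.15, 0.98, 0], [-0.15, 0.98, 0], [-0.15, 0.98, 0], [-0.15, 0.98, 0]]' --jaw 1

```text
time_s: 14.03
ee_pos: [0.5351, -0.1991, 0.4347]
tool_rot: [0.997, 0.072, -0.002, -0.001]
contact_force: [0.2, -0.3, -1.3]
gripper_width: 0.47
grip_force: 0.0
```

```bash
python3 - <<'E'
from h import *
to(W(.03,0,.40),Rt(8,90,-1))
E
```

```text
t 14.03 p [ 0.5351 -0.1991  0.4347] j [ 0.38  0.2  -0.08  1.39  0.02  1.55 -1.13] F [ 0.2 -0.3 -1.3] w 0.47 g 0.0
travel [ 0.143  0.016 -0.069] rot [-0.002 -0.008 -0.008]
```

Emit:
apply_moves --travel '[[0.07, 0.01, 0], [0.143, 0.016, -0.02], [0.143, 0.016, -0.07], [0.143, 0.016, -0.07], [0.143, 0.016, -0.07], [0.143, 0.016, -0.07]]' --rot '[[0, 0, 0], [0, 0, 0], [0, -0.01, -0.01], [0, -0.01, -0.01], [0, -0.01, -0.01], [0, -0.01, -0.01]]'

```text
time_s: 14.53
ee_pos: [0.6031, -0.1942, 0.4043]
tool_rot: [0.998, 0.066, 0.004, 0.002]
contact_force: [-0.1, -0.1, 0.2]
gripper_width: 0.037
grip_force: 0.0
```

Emit:
apply_moves --travel '[[-0.002, 0, -0.05], [-0.004, 0, -0.1], [-0.006, 0, -0.136], [-0.006, 0, -0.136], [-0.006, 0, -0.136]]' --rot '[[0, 0, 0], [0, 0, 0], [0, 0, 0], [0, 0, 0], [0, 0, 0]]'

```text
time_s: 14.95
ee_pos: [0.6005, -0.194, 0.3374]
tool_rot: [0.998, 0.066, 0.004, 0.002]
contact_force: [0.1, 0.1, -0.4]
gripper_width: 0.002
grip_force: 0.0
```

```bash
python3 - <<'E'
from h import *
to(W(.027,0,.332),Rt(8,90,-1))
E
```

```text
t 14.95 p [ 0.6005 -0.194   0.3374] j [ 0.34  0.34 -0.1   1.43  0.03  1.36 -1.2 ] F [ 0.1  0.1 -0.4] w 0.002 g 0.0
travel [ 0.006  0.005 -0.011] rot [0.006 0.017 0.014]
```

Behind the bar without contact; pulling it towards the robot along the arc.

Emit:
apply_moves --travel '[[-0.015, 0, -0.008], [-0.03, -0.002, -0.01], [-0.045, -0.005, -0.02], [-0.06, -0.007, -0.028], [-0.075, -0.01, -0.037], [-0.1, -0.013, -0.054], [-0.12, -0.016, -0.07], [-0.143, -0.02, -0.092], [-0.164, -0.022, -0.113], [-0.183, -0.025, -0.135], [-0.202, -0.028, -0.158], [-0.219, -0.03, -0.182], [-0.234, -0.032, -0.208], [-0.234, -0.032, -0.208], [-0.234, -0.032, -0.208]]' --rot '[[0, 0, 0], [0, 0, 0], [0, 0, 0], [0, 0, 0], [0, 0, 0], [0, 0, 0], [0, 0, 0], [0, 0, 0], [0, 0, 0], [0, 0, 0], [0, 0, 0], [0, 0, 0], [0, 0, 0], [0, 0, 0], [0, 0, 0]]'

```text
time_s: 16.2
ee_pos: [0.4837, -0.2095, 0.2321]
tool_rot: [0.998, 0.066, 0.004, 0.002]
contact_force: [0.7, 0.5, 0.4]
gripper_width: 0.004
grip_force: 0.0
```

```bash
python3 - <<'E'
from h import *
st()
for n in('scene','top'): snap(n,n+'4')
t,s=ld('top4'),ld('scene4')
cv2.imwrite('pics/m6.png',np.hstack([cv2.resize(t['P'][130:250,330:450],(400,400),interpolation=2),cv2.resize(s['P'][60:220,230:390],(400,400),interpolation=2)]))
E
```

```text
t 16.2 p [ 0.4837 -0.2095  0.2321] j [ 0.43  0.21 -0.08  1.83  0.02  1.09 -1.1 ] F [0.7 0.5 0.4] w 0.004 g 0.0
```

View pics/m6.png

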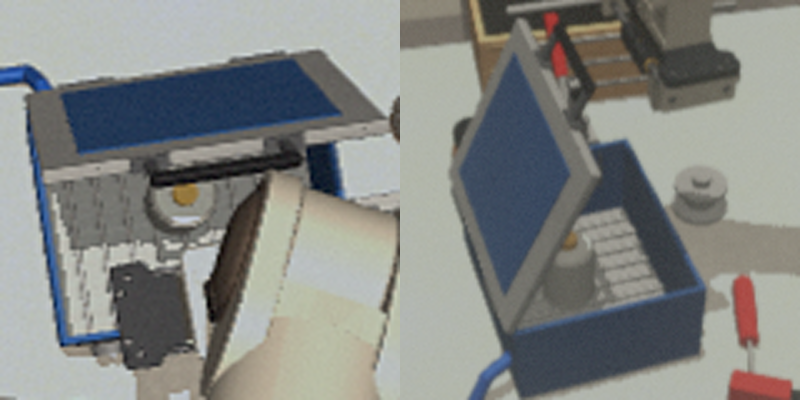

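```bash
python3 - <<'E'
from h import *
p,Rc=st();t,s=ld('top4'),ld('scene4')
print(Rc.round(2).tolist());print('tcp px',proj(t,p),proj(s,p),'body',proj(s,p+[0,0,.066]),proj(t,p+[0,0,.066]))
# motion between pictures 3 and 4
for a,b,box in(('top3','top4',(370,165,430,195)),('scene3','scene4',(250,65,312,150))):
    A,B=ld(a)['P'],ld(b)['P'];x0,y0,x1,y1=box
    f=lambda i:cv2.cvtColor(i[y0:y1,x0:x1],cv2.COLOR_BGR2GRAY).astype(np.float32)
    print(a,cv2.phaseCorrelate(f(A),f(B)))
d=snap('scene','scene5')
cv2.imwrite('pics/m7.png',cv2.resize(d['pixels'][20:220,220:487],(800,600),interpolation=2))
E
```

```text
t 16.3 p [ 0.4853 -0.2095  0.2331] j [ 0.42  0.21 -0.08  1.83  0.02  1.09 -1.1 ] F [-0.4 -0.9 -0.1] w 0.006 g 0.0
[[0.99, 0.13, 0.01], [0.13, -0.99, -0.0], [0.01, 0.0, -1.0]]
tcp px [[398.24160871 221.11255725]] [[332.76055069 112.23371953]] body [[333.8170079  91.4043386]] [[401.73706769 219.91512199]]
top3 ((0.16910591716742474, -0.09314743269923653), 0.6082606877221002)
scene3 ((-0.01287937775175152, 0.02681700748454574), 0.9759822621113724)
```

View pics/m7.png

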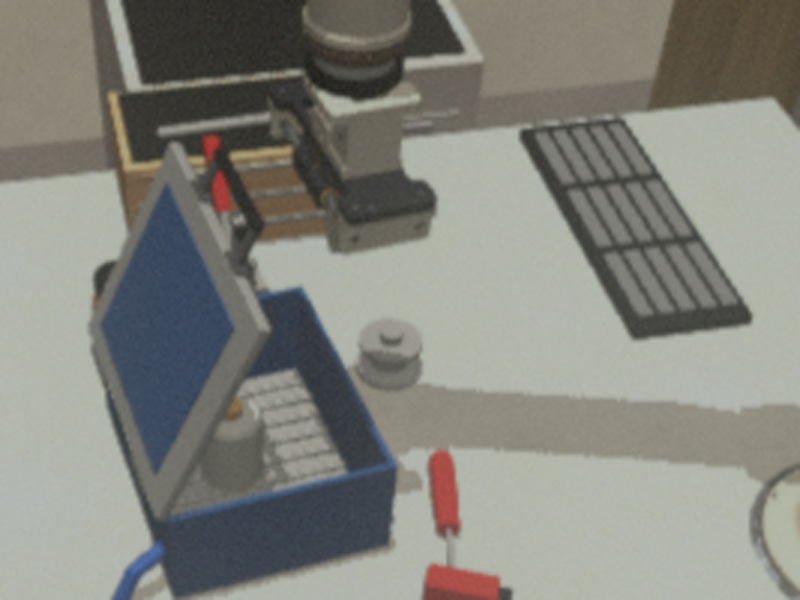

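The finger passed without moving the lid: phase correlation gives about 0 shift. The bar shows in the scene at about (241,190) in the crop; I triangulate it.

```bash
python3 - <<'E'
from h import *
t,s=ld('top4'),ld('scene5')
print('bar tri',tri([(t,398,180.7),(s,220+241/3,20+190/3)]))
for th in(1.05,1.1,1.15):
    x,z=bar(th); b=W(x,0,z); print(th,b,proj(t,b),proj(s,b), 'ends s',proj(s,[W(x,.05,z),W(x,-.05,z)]).tolist())
    x,z=.105-.248*np.cos(th),.12+.248*np.sin(th)
print('seen scene',220+241/3,20+190/3)
E
```

```text
bar tri [ 0.5746075  -0.19746294  0.34418168]
1.05 [ 0.56393024 -0.19679963  0.33810639] [[397.29814822 186.47911711]] [[303.77734625  84.92170404]] ends s [[310.6186021394779, 97.08988027724875], [297.32281008857643, 73.44136551735728]]
1.1 [ 0.57487545 -0.19529254  0.343741  ] [[396.78255895 181.65765111]] [[299.35463921  83.83398028]] ends s [[306.1077921822313, 96.04986737393322], [292.9856078557088, 72.31293696522707]]
1.15 [ 0.58608597 -0.19374891  0.34881638] [[396.21300672 176.71851716]] [[294.77292828  82.95286697]] ends s [[301.42957104084564, 95.21893729398997], [288.49716534946776, 71.38863674511865]]
seen scene 300.3333333333333 83.33333333333334
```

```bash
python3 - <<'E'
from h import *
s=ld('scene5')['P'];s3=ld('scene4')['P'];s0=ld('scene0')['P']
d=(s.astype(int)-s0).__abs__().sum(2)
print('diff vs start (fingers show where >30)')
for v in range(84,124,3): print(v,d[v,310:370:3])
E
```

```text
diff vs start (fingers show where >30)
84 [  4   1   3  19  45 120  14  56 119  94  76 306 331 326 322 326 313 239
 138 124]
87 [  1   9  12   5  10  91  57  39  82  75  76 320 337 321 332 321 303 334
 310 119]
90 [  8  10   4   2   3   7  57  59 123  99  77 313 338 355 356 352 326 310
 257   1]
93 [  9   3   6   4   1   7  23  36  36 139 113 299 317 272 241 228 222 234
  41   3]
96 [ 10   1  10   7   3   2  19  37  37  63 132 245 233 235 233 221 261 229
  20   8]
99 [  4   4   8  10   6   1  38 271 231 288 248 236 222 224 226 202 174 101
   1   4]
102 [  2   2   4   3   3   3   8 266 219 239 219 197 108  59  10   3   6   2
   2   2]
105 [ 3  2 10  7  7  4  1 12 36  9  0  5  2  3  1  4  2  5  4  5]
108 [5 5 2 8 2 4 2 6 2 2 3 3 3 1 6 4 3 1 6 5]
111 [ 5 10  4  5  3  6  3  3  3  1  4  3  2  3  3  9  1  1  3  1]
114 [ 3  4  2  3  1  3  2  3  8  7  3  4  6  3  6  1  9  9  1 11]
117 [ 3  4 13 11  3  3  3  1  2  0  4  7  4  2  1  2  3  1  3  2]
120 [ 4  5 24  7 55  5  0  7  4  3  2  3  8  7  4  5  0  4  0  4]
123 [14  6  6  9 13 11  1 13  4  2  4  6  6  2  8  0  4 13  2  0]
```

Neither the pull nor the images show fingertips at the reported TCP: nothing is drawn below row 104, while the TCP projects to row 112. So the shut tips seem to sit about 25–30 mm higher. I go back over and descend lower, watching the force.

Emit:
apply_moves --travel '[[-0.01, 0, 0.08], [-0.01, 0, 0.16], [-0.01, 0, 0.24], [-0.01, 0, 0.32], [0.04, 0, 0.38], [0.12, 0.01, 0.38], [0.2, 0.02, 0.38], [0.23, 0.025, 0.34], [0.23, 0.025, 0.28], [0.23, 0.025, 0.24], [0.23, 0.025, 0.2], [0.23, 0.025, 0.18], [0.23, 0.025, 0.17], [0.23, 0.025, 0.17]]' --rot '[[0, 0, 0], [0, 0, 0], [0, 0, 0], [0, 0, 0], [0, 0, 0], [0, 0, 0], [0, 0, 0], [0, 0, 0], [0, 0, 0], [0, 0, 0], [0, 0, 0], [0, 0, 0], [0, 0, 0], [0, 0, 0]]'

```text
time_s: 17.52
ee_pos: [0.5992, -0.1967, 0.3166]
tool_rot: [0.998, 0.067, 0.004, 0.001]
contact_force: [-0.0, 0.4, 0.7]
gripper_width: 0.004
grip_force: 0.0
```

```bash
python3 - <<'E'
from h import *
p,_=st();q=p-CW;print('wf',q@XA,q@YA,q[2])
d=snap('scene','scene6');t=snap('top','top6')
print(cv2.__version__)
A,B=ld('scene5')['P'],ld('scene6')['P']
f=lambda i:cv2.cvtColor(i[65:150,250:312],cv2.COLOR_BGR2GRAY).astype(np.float32)
print(cv2.phaseCorrelate(f(A),f(B)))
s=ld('scene6')
print('tcp px',proj(s,p))
d=(s['P'].astype(int)-A).__abs__().sum(2)
for v in range(60,110,3): print(v,d[v,270:330:3])
E
```

```text
t 17.52 p [ 0.5992 -0.1967  0.3166] j [ 0.35  0.35 -0.1   1.47  0.04  1.32 -1.19] F [-0.   0.4  0.7] w 0.004 g 0.0
wf 0.021737621091274084 -0.004690430378321656 0.3165675849026005
4.12.0
((0.04883801174765878, -0.20953051936501055), 0.8398701376385159)
tcp px [[289.57802095  94.06124044]]
60 [  4   9  49  43  22 107 176 213 249 271 231 209 167 116  91  52  96  19
  62 122]
63 [  5   3 264 209 188 163  90  62  17  17  16   6  18  46 116  91 109  32
  39  92]
66 [  7  10   1  10   8   9  96 113  22   5   9  24  26  14  46  10  35   5
  46  91]
69 [  7  10   5   2  20  23  82 113  30   8   3  16  20  55  68  97 168 241
 264 203]
72 [  6   5   5 106  48  75  45  91 134 106 128 109  86  44 110  47 158 175
 223 195]
75 [  3   4   7  84 126  42  30  87 131  96  73  69  92  31   3  19 110 131
  78 105]
78 [  2   8  55  78  80  32  25  85  92 136  44  35  35  29  15   6  29 122
  72  97]
81 [  5   7  69  77  20  44  85 109 128  58  17  10   0   4   3   3  15  60
 137 162]
84 [  1  45  40  78  34  22   9  38  19   2  25   5   6   4   8  11   2  10
 112  60]
87 [10 33 26 70 88 81 66  1  2  3 14 13  2  5  4  2  4  9 36 60]
90 [  5   9   7  59  76  88 134  65   9  11   5   6   6   7   9  14   4  11
  14  15]
93 [  5  13   2  31  87  70  76 105   5   3   2   8  15   6   4   2   1   9
  10   9]
96 [  2   2  14  23  56  74  68 125  47   8   8  13   2   4   8   1   4   3
   5   6]
99 [ 13   6   7  30  36  73  71  79 114   2   2  31   5   5   3   8  15   2
   5   1]
102 [ 16   6   6   4  40  64  72  72 131  35  31  11   1   4   5   2   7   4
   1   2]
105 [13  4  2  8 21 35 78 74 79 57 23  3  2  5  3  2  5  3  3 11]
108 [ 2  5  2  7  7 54 61 78 79 49 28  2  2  1  1  6  3  2  3  6]
```

Emit:
apply_moves --travel '[[-0.01, 0, -0.01], [-0.025, 0, -0.015], [-0.04, -0.002, -0.02], [-0.055, -0.005, -0.025], [-0.07, -0.008, -0.03]]' --rot '[[0, 0, 0], [0, 0, 0], [0, 0, 0], [0, 0, 0], [0, 0, 0]]'

```text
time_s: 18.03
ee_pos: [0.5636, -0.2005, 0.302]
tool_rot: [0.998, 0.067, 0.004, 0.001]
contact_force: [2.4, 1.7, 0.2]
gripper_width: 0.009
grip_force: 1.0
```

```bash
cat >> h.py <<'E'
def lidshift(a,b,box=(250,65,312,150)):
    A,B=ld(a)['P'],ld(b)['P'];x0,y0,x1,y1=box
    f=lambda i:cv2.cvtColor(i[y0:y1,x0:x1],cv2.COLOR_BGR2GRAY).astype(np.float32)
    print('shift',cv2.phaseCorrelate(f(A),f(B)))
E
python3 - <<'E'
from h import *
p,_=st();q=p-CW;print('wf',q@XA,q@YA,q[2]);snap('scene','scene7');lidshift('scene6','scene7',(250,80,285,150))
E
```

```text
t 18.03 p [ 0.5636 -0.2005  0.302 ] j [ 0.38  0.29 -0.1   1.57  0.03  1.27 -1.17] F [2.4 1.7 0.2] w 0.009 g 1.0
wf -0.014075588993263206 -0.003644019408927803 0.30202356639055333
shift ((0.34564002348169964, 0.0680475402283065), 0.6557039147541847)
```

Now it engages: 2.4 N in x, and the lid moves. Continuing along the arc.

Emit:
apply_moves --travel '[[-0.015, -0.002, -0.014], [-0.03, -0.004, -0.028], [-0.049, -0.007, -0.044], [-0.068, -0.009, -0.06], [-0.085, -0.012, -0.078], [-0.102, -0.014, -0.096], [-0.118, -0.016, -0.115], [-0.134, -0.018, -0.134], [-0.147, -0.02, -0.155], [-0.16, -0.022, -0.176], [-0.172, -0.024, -0.198], [-0.172, -0.024, -0.198]]' --rot '[[0, 0, 0], [0, 0, 0], [0, 0, 0], [0, 0, 0], [0, 0, 0], [0, 0, 0], [0, 0, 0], [0, 0, 0], [0, 0, 0], [0, 0, 0], [0, 0, 0], [0, 0, 0]]'

```text
time_s: 19.08
ee_pos: [0.4751, -0.2129, 0.2011]
tool_rot: [0.998, 0.066, 0.002, 0.001]
contact_force: [-0.1, 0.8, 0.4]
gripper_width: -0.0
grip_force: 0.0
```

```bash
python3 - <<'E'
from h import *
p,_=st();q=p-CW;print('wf',q@XA,q@YA,q[2]);snap('scene','scene8');snap('top','top8')
# lid angle: match blue panel of lid in scene by IoU against predicted plate quad (panel ~ colour) 
s=ld('scene8')
for th in(1.1,.9,.7,.5,.45,.4): print(th,'corners (R,L) scene',proj(s,[W(.105-.21*np.cos(th),-.13,.12+.21*np.sin(th)),W(.105-.21*np.cos(th),.13,.12+.21*np.sin(th))]).round(0).tolist())
hsv=cv2.cvtColor(s['P'],cv2.COLOR_BGR2HSV);m=cv2.inRange(hsv,(100,90,40),(130,255,160))[60:220,230:400]
n,l,stt,c=cv2.connectedComponentsWithStats(m)
for i in np.argsort(-stt[1:,4])[:3]+1: print(stt[i]+[230,60,0,0,0],c[i]+[230,60])
E
```

```text
t 19.08 p [ 0.4751 -0.2129  0.2011] j [ 0.44  0.23 -0.08  1.88  0.02  1.02 -1.09] F [-0.1  0.8  0.4] w -0.0 g 0.0
wf -0.10340285142806702 -0.0037939654220073733 0.20113483303337365
1.1 corners (R,L) scene [[280.0, 68.0], [313.0, 131.0]]
0.9 corners (R,L) scene [[293.0, 73.0], [327.0, 135.0]]
0.7 corners (R,L) scene [[304.0, 80.0], [338.0, 142.0]]
0.5 corners (R,L) scene [[312.0, 89.0], [347.0, 150.0]]
0.45 corners (R,L) scene [[313.0, 92.0], [348.0, 152.0]]
0.4 corners (R,L) scene [[315.0, 94.0], [350.0, 155.0]]
[ 261  102   71   75 3020] [295.21192053 138.55629139]
[298 162  54  27 113] [330.21238938 178.39823009]
[258 200  17  20  98] [266.2755102  209.31632653]
```

```bash
cat >> h.py <<'E'
def lid(f):
    from scipy.optimize import minimize_scalar
    s=ld(f);hsv=cv2.cvtColor(s['P'],cv2.COLOR_BGR2HSV);m=cv2.inRange(hsv,(100,90,40),(130,255,160))[60:220,230:400]
    n,l,t,c=cv2.connectedComponentsWithStats(m);i=1+t[1:,4].argmax();c=c[i]+[230,60]
    g=lambda th:proj(s,W(.105-.105*np.cos(th)+.012*np.sin(th),0,.12+.105*np.sin(th)+.012*np.cos(th)))[0]
    q=minimize_scalar(lambda th:((g(th)-c)**2).sum(),bounds=(-.2,1.3),method='bounded');print(f,'lid',q.x,'resid px',q.fun**.5,'area',t[i][4])
E
python3 -c "
from h import *
lid('scene0');lid('scene5');lid('scene8')"
```

```text
scene0 lid 1.0453220851915828 resid px 2.118633360042642 area 1666
scene5 lid 1.043132558290922 resid px 2.26151151598707 area 1691
scene8 lid 0.40815891575112095 resid px 0.3613892437846985 area 3020
```

Lid at about 0.42 rad. Now I go up and over the bar and press down, watching the force.

Emit:
apply_moves --travel '[[0.01, 0, 0.06], [0.01, 0, 0.13], [-0.01, 0, 0.14], [-0.03, -0.004, 0.14], [-0.032, -0.004, 0.1], [-0.034, -0.005, 0.06], [-0.036, -0.005, 0.04], [-0.038, -0.005, 0.02], [-0.04, -0.006, 0], [-0.042, -0.006, -0.02]]' --rot '[[0, 0, 0], [0, 0, 0], [0, 0, 0], [0, 0, 0], [0, 0, 0], [0, 0, 0], [0, 0, 0], [0, 0, 0], [0, 0, 0], [0, 0, 0]]'

```text
time_s: 20.02
ee_pos: [0.4567, -0.2162, 0.1923]
tool_rot: [0.998, 0.066, 0.004, 0.002]
contact_force: [-2.0, -0.4, 2.7]
gripper_width: 0.005
grip_force: 1.3
```

```bash
python3 - <<'E'
from h import *
p,_=st();q=p-CW;print('wf',q@XA,q@YA,q[2]);snap('scene','scene9');lid('scene9')
E
```

```text
t 20.02 p [ 0.4567 -0.2162  0.1923] j [ 0.46  0.21 -0.08  1.93  0.02  0.99 -1.07] F [-2.  -0.4  2.7] w 0.005 g 1.3
wf -0.12208733050983211 -0.004631605745033908 0.19225568818174113
scene9 lid 0.3651520120342894 resid px 0.32505751105677816 area 3021
```

Emit:
apply_moves --travel '[[-0.005, 0, -0.014], [-0.01, -0.001, -0.028], [-0.015, -0.002, -0.042], [-0.02, -0.003, -0.056], [-0.024, -0.003, -0.07], [-0.028, -0.004, -0.084], [-0.031, -0.004, -0.098], [-0.034, -0.005, -0.112], [-0.036, -0.005, -0.124], [-0.038, -0.005, -0.136], [-0.04, -0.005, -0.146], [-0.041, -0.005, -0.156], [-0.042, -0.005, -0.164], [-0.042, -0.005, -0.17], [-0.042, -0.005, -0.17]]' --rot '[[0, 0, 0], [0, 0, 0], [0, 0, 0], [0, 0, 0], [0, 0, 0], [0, 0, 0], [0, 0, 0], [0, 0, 0], [0, 0, 0], [0, 0, 0], [0, 0, 0], [0, 0, 0], [0, 0, 0], [0, 0, 0], [0, 0, 0]]'

```text
time_s: 21.32
ee_pos: [0.4356, -0.2182, 0.1071]
tool_rot: [0.998, 0.066, 0.003, 0.001]
contact_force: [-0.5, -0.0, 0.3]
gripper_width: 0.005
grip_force: 0.0
```

```bash
python3 - <<'E'
from h import *
p,_=st();q=p-CW;print('wf',q@XA,q@YA,q[2]);snap('scene','scene10');lid('scene10')
E
```

```text
t 21.32 p [ 0.4356 -0.2182  0.1071] j [ 0.47  0.3  -0.07  2.05  0.03  0.79 -1.05] F [-0.5 -0.   0.3] w 0.005 g 0.0
wf -0.14323632836884231 -0.0036964545262714076 0.10713550186130744
scene10 lid 0.010090239690994615 resid px 0.06517067357882601 area 2843
```

Emit:
apply_moves --travel '[[0, 0, -0.005], [0, 0, -0.01], [0, 0, -0.015], [0, 0, -0.02], [0, 0, -0.02]]' --rot '[[0, 0, 0], [0, 0, 0], [0, 0, 0], [0, 0, 0], [0, 0, 0]]'

```text
time_s: 21.78
ee_pos: [0.4362, -0.2184, 0.1007]
tool_rot: [0.998, 0.066, 0.004, 0.002]
contact_force: [-10.1, 4.0, 32.1]
gripper_width: 0.006
grip_force: 15.8
```

```bash
python3 - <<'E'
from h import *
p,_=st();q=p-CW;print('wf',q@XA,q@YA,q[2]);snap('scene','scene11');lid('scene11')
E
```

```text
t 21.78 p [ 0.4362 -0.2184  0.1007] j [ 0.47  0.31 -0.07  2.05  0.03  0.78 -1.06] F [-10.1   4.   32.1] w 0.006 g 15.8
wf -0.14269201368090842 -0.004014211611136233 0.10069869972230674
scene11 lid -0.012228979659609982 resid px 0.08691467799313286 area 2827
```

Lid firmly shut (32 N against the stop). Now the clamp: retreat upward and move over to the left side of the raised handle.

```bash
python3 - <<'E'
from h import *
p,_=st()
P=[p,p+[0,0,.2],W(-.045,-.176,.30),W(-.045,-.176,.19)]
for a,b in zip(P,P[1:]): print(((b-a)/.5).round(3).tolist())
a=P[-1]
for y,z in((-.18,.186),(-.188,.18),(-.1965,.175),(-.205,.170),(-.2165,.159),(-.2256,.146),(-.2318,.131),(-.235,.115),(-.235,.108)): print(((W(-.045,y,z)-a)/.5).round(3).tolist())
E
```

```text
t 21.83 p [ 0.4362 -0.2185  0.1007] j [ 0.47  0.31 -0.07  2.05  0.03  0.78 -1.06] F [-10.1   4.9  29.6] w 0.006 g 15.6
[0.0, 0.0, 0.4]
[0.24, -0.314, -0.001]
[0.0, 0.0, -0.22]
[0.001, -0.008, -0.008]
[0.003, -0.024, -0.02]
[0.006, -0.041, -0.03]
[0.008, -0.057, -0.04]
[0.011, -0.08, -0.062]
[0.014, -0.098, -0.088]
[0.015, -0.111, -0.118]
[0.016, -0.117, -0.15]
[0.016, -0.117, -0.164]
```

Emit:
apply_moves --travel '[[0, 0, 0.03], [0, 0, 0.1], [0, 0, 0.18], [0, 0, 0.26], [0, 0, 0.34], [0.06, -0.08, 0.4], [0.12, -0.16, 0.4], [0.18, -0.23, 0.4], [0.24, -0.314, 0.4], [0.24, -0.314, 0.4], [0.24, -0.314, 0.34], [0.24, -0.314, 0.28], [0.24, -0.314, 0.24], [0.24, -0.314, 0.2], [0.24, -0.314, 0.2]]' --rot '[[0, 0, 0], [0, 0, 0], [0, 0, 0], [0, 0, 0], [0, 0, 0], [0, 0, 0], [0, 0, 0], [0, 0, 0], [0, 0, 0], [0, 0, 0], [0, 0, 0], [0, 0, 0], [0, 0, 0], [0, 0, 0], [0, 0, 0]]'

```text
time_s: 23.08
ee_pos: [0.5533, -0.3734, 0.192]
tool_rot: [0.998, 0.067, 0.0, -0.001]
contact_force: [-0.6, 1.2, -1.6]
gripper_width: 0.005
grip_force: 0.0
```

```bash
python3 - <<'E'
from h import *
p,_=st();q=p-CW;print('wf',q@XA,q@YA,q[2]);snap('scene','scene12');lid('scene12')
E
```

```text
t 23.08 p [ 0.5533 -0.3734  0.192 ] j [ 0.56  0.5  -0.01  1.52  0.    1.12 -0.89] F [-0.6  1.2 -1.6] w 0.005 g 0.0
wf -0.047858212391549484 -0.1735087370578009 0.19198957726180013
scene12 lid -0.013725463037359121 resid px 0.13677350624732199 area 2817
```

Lid stays shut. I push the handle outwards for the first part.

Emit:
apply_moves --travel '[[0.004, -0.012, -0.008], [0.006, -0.028, -0.02], [0.008, -0.045, -0.03], [0.01, -0.06, -0.04], [0.012, -0.07, -0.05], [0.013, -0.082, -0.062], [0.013, -0.082, -0.062]]' --rot '[[0, 0, 0], [0, 0, 0], [0, 0, 0], [0, 0, 0], [0, 0, 0], [0, 0, 0], [0, 0, 0]]'

```text
time_s: 23.72
ee_pos: [0.5618, -0.4178, 0.1654]
tool_rot: [0.998, 0.066, 0.003, 0.001]
contact_force: [-0.6, 0.1, -0.1]
gripper_width: 0.008
grip_force: 0.0
```

```bash
cat >> h.py <<'E'
def grip(f):
    for n in('scene','top'):
        s=snap(n,f+n);hsv=cv2.cvtColor(s['pixels'],cv2.COLOR_BGR2HSV)
        m=cv2.inRange(hsv,(0,130,80),(8,255,255))|cv2.inRange(hsv,(172,130,80),(180,255,255))
        x0,y0,x1,y1=(270,50,330,130) if n=='scene' else (440,150,500,215)
        M=cv2.moments(m[y0:y1,x0:x1],True);d=ld(f+n)
        if M['m00']<6: print(n,'grip hidden'); continue
        c=np.array([M['m10'],M['m01']])/M['m00']+[x0,y0]
        A=np.linspace(0,1.2,61);g=proj(d,np.array([W(-.045,-.174-.08*np.cos(a),.138+.08*np.sin(a)) for a in A]))
        e=np.linalg.norm(g-c,axis=1);print(n,'clamp angle',A[e.argmin()].round(2),'resid',e.min().round(1),'n',M['m00'])
E
python3 - <<'E'
from h import *
p,_=st();q=p-CW;print('wf',q@XA,q@YA,q[2]);grip('g1')
E
```

```text
t 23.72 p [ 0.5618 -0.4178  0.1654] j [ 0.6   0.58 -0.    1.46 -0.    1.1  -0.84] F [-0.6  0.1 -0.1] w 0.008 g 0.0
wf -0.04544474667635825 -0.21862859987169111 0.16536852240359537
scene clamp angle 0.28 resid 4.6 n 35.0
top grip hidden
```

Emit:
apply_moves --travel '[[0.001, -0.008, -0.014], [0.002, -0.015, -0.028], [0.003, -0.022, -0.042], [0.003, -0.028, -0.056], [0.003, -0.033, -0.07], [0.003, -0.035, -0.084], [0.003, -0.035, -0.096], [0.003, -0.035, -0.106], [0.003, -0.035, -0.112], [0.003, -0.035, -0.112]]' --rot '[[0, 0, 0], [0, 0, 0], [0, 0, 0], [0, 0, 0], [0, 0, 0], [0, 0, 0], [0, 0, 0], [0, 0, 0], [0, 0, 0], [0, 0, 0]]'

```text
time_s: 24.65
ee_pos: [0.5638, -0.4346, 0.1155]
tool_rot: [0.998, 0.066, 0.004, 0.002]
contact_force: [-8.6, 3.9, 26.1]
gripper_width: 0.005
grip_force: 13.2
```

```bash
python3 - <<'E'
from h import *
p,_=st();q=p-CW;print('wf',q@XA,q@YA,q[2]);grip('g2')
E
```

```text
t 24.65 p [ 0.5638 -0.4346  0.1155] j [ 0.62  0.64 -0.    1.46 -0.    1.02 -0.82] F [-8.6  3.9 26.1] w 0.005 g 13.2
wf -0.04576534948432557 -0.2355211162447148 0.11553306749290675
scene clamp angle 0.0 resid 3.8 n 11.0
top grip hidden
```

A firm stop at exactly the level-handle height. I retreat and verify.

Emit:
apply_moves --travel '[[0, 0, 0.02], [0, 0, 0.06], [0, 0, 0.14], [0, 0, 0.22], [0, 0, 0.3], [-0.06, 0, 0.36], [-0.14, 0, 0.4], [-0.22, 0, 0.4], [-0.3, 0, 0.4], [-0.3, 0, 0.4], [-0.3, 0, 0.4], [-0.3, 0, 0.4]]' --rot '[[0, 0, 0], [0, 0, 0], [0, 0, 0], [0, 0, 0], [0, 0, 0], [0, 0, 0], [0, 0, 0], [0, 0, 0], [0, 0, 0], [0, 0, 0], [0, 0, 0], [0, 0, 0]]'

```text
time_s: 25.75
ee_pos: [0.4145, -0.4331, 0.3104]
tool_rot: [0.998, 0.067, 0.004, 0.001]
contact_force: [0.5, 0.3, 0.1]
gripper_width: 0.005
grip_force: 0.0
```

```bash
python3 - <<'E'
from h import *
st();grip('g3');lid('g3scene')
E
```

```text
t 25.75 p [ 0.4145 -0.4331  0.3104] j [ 0.74  0.29  0.03  1.56 -0.01  1.29 -0.66] F [0.5 0.3 0.1] w 0.005 g 0.0
scene clamp angle 0.12 resid 1.0 n 80.0
top clamp angle 0.08 resid 0.7 n 137.0
g3scene lid -0.013674204823879502 resid px 0.1882375049121281 area 2812
```

```bash
python3 - <<'E'
from h import *
for n,c in(('scene',(270,50,330,130)),('top',(440,150,500,215))):
    d=ld('g3'+n);hsv=cv2.cvtColor(d['P'],cv2.COLOR_BGR2HSV);m=cv2.inRange(hsv,(0,130,80),(8,255,255))|cv2.inRange(hsv,(172,130,80),(180,255,255))
    x0,y0,x1,y1=c;v,u=np.nonzero(m[y0:y1,x0:x1]);q=np.c_[u+x0,v+y0];cc=q.mean(0)
    for a in(0,.06,.12,.2): 
        P=[W(-.045,-.174-r_*np.cos(a)+.006*np.sin(a),.138+r_*np.sin(a)+.006*np.cos(a)) for r_ in(.043,.08,.117)]
        print(n,a,proj(d,P).round(1).tolist(),'seen',cc.round(1),q.min(0),q.max(0))
E
```

```text
scene 0 [[291.6, 96.0], [288.0, 89.0], [284.6, 82.3]] seen [289.  88.] [284  81] [294  95]
scene 0.06 [[291.7, 95.4], [288.0, 87.8], [284.5, 80.5]] seen [289.  88.] [284  81] [294  95]
scene 0.12 [[291.7, 94.8], [288.1, 86.7], [284.5, 78.8]] seen [289.  88.] [284  81] [294  95]
scene 0.2 [[291.8, 94.1], [288.1, 85.3], [284.6, 76.7]] seen [289.  88.] [284  81] [294  95]
top 0 [[466.9, 193.2], [479.9, 191.0], [493.0, 188.9]] seen [480.1 191.7] [468 188] [493 196]
top 0.06 [[467.0, 193.1], [480.3, 190.9], [493.6, 188.6]] seen [480.1 191.7] [468 188] [493 196]
top 0.12 [[467.0, 193.1], [480.5, 190.7], [494.1, 188.4]] seen [480.1 191.7] [468 188] [493 196]
top 0.2 [[467.0, 193.0], [480.7, 190.6], [494.6, 188.1]] seen [480.1 191.7] [468 188] [493 196]
```

Views agree with about 0–0.05 rad. A second press further out removes the doubt.

```bash
python3 - <<'E'
from h import *
to(W(-.045,-.252,.19),Rt(7.84,90,-1)); p,_=st(); print(((W(-.045,-.252,.108)-p)/.5).round(3))
E
```

```text
t 25.85 p [ 0.4158 -0.4328  0.3101] j [ 0.74  0.29  0.03  1.56 -0.01  1.29 -0.66] F [-0.6 -0.2 -0.4] w 0.008 g 0.0
travel [ 0.302 -0.036 -0.24 ] rot [0.002 0.015 0.002]
t 25.85 p [ 0.4158 -0.4328  0.3101] j [ 0.74  0.29  0.03  1.56 -0.01  1.29 -0.66] F [-0.6 -0.2 -0.4] w 0.008 g 0.0
[ 0.302 -0.036 -0.404]
```

Emit:
apply_moves --travel '[[0.08, -0.01, 0], [0.16, -0.02, 0], [0.24, -0.03, -0.02], [0.3, -0.036, -0.1], [0.302, -0.036, -0.18], [0.302, -0.036, -0.26], [0.302, -0.036, -0.32], [0.302, -0.036, -0.35], [0.302, -0.036, -0.37], [0.302, -0.036, -0.385], [0.302, -0.036, -0.394], [0.302, -0.036, -0.4], [0.302, -0.036, -0.4], [0.302, -0.036, -0.4]]' --rot '[[0, 0, 0], [0, 0, 0], [0, 0, 0], [0, 0, 0], [0, 0, 0], [0, 0, 0], [0, 0, 0], [0, 0, 0], [0, 0, 0], [0, 0, 0], [0, 0, 0], [0, 0, 0], [0, 0, 0], [0, 0, 0]]'

```text
time_s: 27.02
ee_pos: [0.5662, -0.4504, 0.1157]
tool_rot: [0.998, 0.067, 0.004, 0.001]
contact_force: [-9.2, 8.9, 17.8]
gripper_width: 0.007
grip_force: 8.7
```

Emit:
apply_moves --travel '[[0, 0, 0.02], [0, 0, 0.06], [0, 0, 0.14], [0, 0, 0.22], [0, 0, 0.3], [-0.06, 0, 0.36], [-0.14, 0, 0.4], [-0.22, 0, 0.4], [-0.3, 0, 0.4], [-0.3, 0, 0.4], [-0.3, 0, 0.4], [-0.3, 0, 0.4]]' --rot '[[0, 0, 0], [0, 0, 0], [0, 0, 0], [0, 0, 0], [0, 0, 0], [0, 0, 0], [0, 0, 0], [0, 0, 0], [0, 0, 0], [0, 0, 0], [0, 0, 0], [0, 0, 0]]'

```text
time_s: 28.02
ee_pos: [0.4164, -0.4523, 0.3127]
tool_rot: [0.998, 0.067, 0.005, 0.003]
contact_force: [0.8, 0.7, 0.0]
gripper_width: 0.003
grip_force: 0.0
```

```bash
python3 - <<'E'
from h import *
st();grip('g4');lid('g4scene')
E
```

```text
t 28.02 p [ 0.4164 -0.4523  0.3127] j [ 0.76  0.31  0.03  1.52 -0.01  1.3  -0.64] F [0.8 0.7 0. ] w 0.003 g 0.0
scene clamp angle 0.14 resid 1.0 n 78.0
top clamp angle 0.08 resid 0.7 n 137.0
g4scene lid -0.013861337919820598 resid px 0.1392336336581812 area 2815
```

The top of the handle is at the same height at both radii (0.1155 and 0.1157), so it is level. Handing in.

```bash
python3 -c "
from bench import r
print(r.job_done())"
```

```text
the job is handed in; nothing more can be done
None
```

I handed the job in at about 28 s: the bowl is mouth down over the spray post, the lid is shut, the clamp handle is level, and the arm is clear of everything. The hand-in returned no verdict, and I didn't re-measure the other bench items at the end.

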